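# Fit the relay and hold a bottle down in the touch mixer

## Robot

A 7-joint arm with a two-finger parallel gripper is mounted at the origin on the work surface; the furniture and walls round the work are solid. World frame = base frame: x ahead of the robot, y to its left, z up, the work surface at z = 0. Lengths are in m, angles in rad, forces in N, time in s.
With the tool pointing down it reaches from about 0.425 to 0.875 m from the base axis. Payload 4.7 kg.
Tool frame: the origin (TCP) lies on the centre line of the jaws, within the pads' length; the fingertips stand 17 mm ahead of it and the grasp point (between the pads) lies 2 mm behind it; z points along the fingers, x is the direction in which the jaws open and shut, and the axes are right-handed (so a half turn about z gives the same grasp; the last joint's range is limited). The gripper opens to 85 mm and grips with 20 to 120 N. Pads are 22 mm wide; open, the fingers measure 114 mm over their backs; the gripper's body (76 mm by 85 mm) begins 54 mm behind the grasp point. The pads swing forward as they close: fully open they stand 13 mm farther back than shut.
Start: joints at [1.129, 0.321, -0.07, 1.45, 0.023, 1.371, -0.057], TCP at [0.286, -0.584, 0.248] pointing down, gripper open.
Joint ranges: [-2.86, 2.86], [-0.3, 2.09], [-1.38, 1.24], [0.06, 2.45], [-1.56, 4.7], [0.09, 2.05], [-2.69, 2.69]. Speed limits (rad/s): [2.57, 2.57, 3.14, 3.14, 3.14, 3.14, 3.14].

## Interface

Orientations are given as a 3x3 rotation matrix whose columns are the frame's x, y, z axes.
In Python, from station import state, vision, robot gives the robot as it stands. The module is installed in compiled form; this text tells all that it offers.
- The arm moves only by the tool servo_tool, never from a script. Its argument "steps" is a list of rows, each a list of 7 numbers: the opening, from -1 (shut) to 1 (fully open), then the shift along the tool's x, y, z normalised to -1 to 1, where 1 is 800 mm, then the turn, a rotation vector about the tool's x, y, z normalised to -1 to 1, where 1 is pi rad. A call has exactly 8 rows; each row shifts and turns the commanded pose from where the row before left it, along the tool's axes as they then stand; what a row does not reach is not made up. A row lasts 1/8 s, in which the tool goes at most 62.5 mm and 10.7 degrees, less where a joint would pass 70% of its speed; a pose out of reach is approached as far as the arm can. A call with a number of a shift or a turn outside -1 to 1 is refused whole. A call with a gripper value outside its range is refused whole. The fingers move at their own pace and stop on an object; "force" is the grip in N (left out, the last holds). Time passes only in rows, so rows that do not move let the fingers close, or fill a call up. It gives the time, the measured TCP pose, the force and the opening at its end, in the units of the state.
- state(): the state, without advancing time (a new reading comes with each control period).
- vision.grab_frame(name): name is "side" or "top"; returns the picture (400x640x3 uint8, blue, green, red); there is no depth.
- vision.camera_params(name): a dict with "camera_matrix" (3x3 intrinsics, pixels), "k1" (the pictures are not rectified: a ray, as slopes to the right and down, at radius r is drawn at 1 + k1 r^2 times it, then the intrinsics apply), "R" (3x3) and "t" (3): a world point X has camera coordinates R X + t. Camera axes: x right, y down, z forward; pixel columns grow to the right and rows downward; lengths in m; the calibration is good to about 2 mm. A picture is of the moment at which its call begins. camera_params takes no time and is no camera call.
- robot.close_job(): hands the job in, once; it reports no verdict.
The state is a dict: "t": time; "q": joint angles; "qd": joint speeds; "tau": joint torques, N m; "tcp_pos": TCP position; "ee_rot": TCP orientation; "force": force on the tool from outside, world axes, zero at the start; "ft_torque": the same for the moment, N m; "opening": finger opening in m.
Only numpy, scipy, OpenCV 4.12 (cv2) and the standard library are available. Lean on these libraries where they do the work, as an engineer would, in place of code of your own. Each camera call takes 0.05 s, during which the arm holds its last target.

## Task

Get the small touch mixer working: plug the orange relay module all the way into the black square socket on the mixer and let go of it. Then set the brown bottle with the black cap upright in the mixer's sprung rubber cup and push it down so that the cup goes down well past half of its travel; finish while still holding the bottle pressed down there, without letting go. Leave the white bottle with the blue cap alone.

Things in the scene. Friction and masses are not known exactly. Their poses are not given: they have to be found in the camera images.
- mixer: Low white bench mixer fixed to the worktop, 104 (x) x 164 (y) x 28 mm base; origin at the centre of its underside on the worktop. On its top, at y = +36 mm, a grey conical turret (radius 45 mm, 44 mm high) carries the sprung cup; at y = -48 mm a black socket block 56 x 54 mm stands up to 51 mm above the worktop, with the square hole in its middle. A knob on the front (-x) face plays no part.
- socket_mouth (a point): Centre of the mouth of the square socket hole, level with the block's top, 51 mm above the worktop. The hole is 26 x 26 mm, its floor 18 mm below the mouth; the uppermost 6 mm flare to 34 x 34 mm to lead the plug in. Its sides are parallel to the mixer's x and y axes.
- relay_center (a point): Loose orange relay module, 60 g, standing upright on its plug; this point is on its axis, half-way up (27 mm above its foot). Housing 34 (x) x 28 (y) mm, from 18 to 54 mm above the foot; below it a grey square plug 24 x 24 mm, 18 mm long, sides parallel to the housing. Fully plugged in, the plug stands on the floor of the hole and the housing's shoulder is level with the block's top, this point 9 mm above the socket mouth; it fits at any quarter turn.
- brown_bottle_center (a point): Loose brown reagent bottle with a black dropper cap and a violet band, about 60 g, upright; this point is on its axis, half-way up (42.5 mm above its foot). Round body 34 mm in diameter, straight up to about 55 mm above the foot, shoulder to 68 mm, 85 mm high with the cap (19 mm in diameter).
- cup_floor (a point): Centre of the inside floor of the sprung black rubber cup on the turret; 63 mm above the worktop when not pressed. The cup is round, 38 mm in inner diameter, flaring to 48 mm at the rim, which is 17 mm above this floor; the bottle's foot stands on the floor. The cup moves straight down with the bottle.
- cup (a joint): Travel of the sprung cup in m: 0 = up, 0.012 = fully down. It takes about 2 N to start it, 5 N at 6 mm and 8 N at the stop; it springs back when released.
- white_bottle_center (a point): Loose white bottle with a blue cap and blue band, 30 mm in diameter, 78 mm high, upright; this point is half-way up. It is to be left alone.
There are look-alikes about, which are no part of the job. What is shaped like the part that bears brown_bottle_center but turquoise is not meant.

How it is judged:
On the way:
1. the relay module is plugged fully into the socket and let go (horizontal distance between relay_center and socket_mouth below 0.004 m and z of relay_center in the frame of mixer below 0.063 m and angle between relay_center's own z axis and vertical below 0.08 rad and contact force between the fingers and relay below 0.1 N), for 0.2 s.
At the end, for the whole second after the job is handed in: Relay in the socket (4 mm off centre at most, within 3 mm of full depth, upright); brown bottle on the cup's floor (within 8 mm of its centre, 0.15 rad of upright), pressing the cup down over 6.5 of its 12 mm; fingers on the bottle, the robot not touching the mixer (horizontal distance between relay_center and socket_mouth below 0.004 m and z of relay_center in the frame of mixer below 0.063 m and angle between relay_center's own z axis and vertical below 0.08 rad and horizontal distance between brown_bottle_center and cup_floor below 0.008 m and distance between brown_bottle_center and cup_floor below 0.047 m and angle between brown_bottle_center's own z axis and vertical below 0.15 rad and value of joint cup above 0.0065 m and contact force between the fingers and brown_bottle above 1 N and contact force between brown_bottle and mixer above 3 N and contact force between each of the arm, the fingers and mixer below 0.5 N); the arm keeps its last pose, push and grip.
It fails at once if the white bottle is moved by more than 30 mm (distance of white_bottle_center from where it was at the start of the episode above 0.03 m).
It also fails if it takes over 56 s, if anything falls off the work surface, if the arm or the gripper's body presses on something with over 40 N, if the wrist force passes 120 N, or if a joint passes its speed limit or range.

## Working session

There is one attempt and no reset: what is moved stays moved. The work goes in short steps, Python scripts to look and compute and a tool call to move; the robot and the scene stay as the last step left them, time stands still between calls to the robot, and variables do not carry over. Pictures are saved under pics/ and viewed, and the job is handed in when it is done.

Besides the shell and the picture viewer there is one more tool, called after "Call:" as name([rows], argument=value, ...), one row to a line, values as JSON. servo_tool: Moves the arm, as the interface text tells. Its arguments: {"type":"object","properties":{"steps":{"type":"array","items":{"type":"array","items":{"type":"number","minimum":-1,"maximum":1}}},"force":{"type":"number"}},"required":["steps"]}

```bash
mkdir -p pics; python3 - <<'E'
from station import state, vision, robot
import cv2,numpy as np
s=state();print(s['t'],s['tcp_pos'],s['ee_rot'],s['opening'],s['force'])
for n in('side','top'):
    f=vision.grab_frame(n);cv2.imwrite(f'pics/{n}0.png',f);p=vision.camera_params(n);print(n,{k:np.round(v,4).tolist() for k,v in p.items()})
E
```

```text
0.0 [ 0.28583591 -0.58319924  0.24720562] [[ 4.40246567e-01 -8.97876375e-01 -9.87538680e-04]
 [-8.97874800e-01 -4.40247651e-01  1.68780253e-03]
 [-1.95019961e-03  1.43636824e-04 -9.99998088e-01]] 0.08543433010675268 [0.85982454 0.40635778 0.35184254]
side {'camera_matrix': [[454.8082, 0.0, 316.8327], [0.0, 454.8082, 198.7887], [0.0, 0.0, 1.0]], 'k1': 0.018, 'R': [[0.9995, -0.0327, 0.0049], [-0.0229, -0.7932, -0.6085], [0.0238, 0.6081, -0.7935]], 't': [-0.5295, 0.0799, 0.8941]}
top {'camera_matrix': [[497.5365, 0.0, 318.852], [0.0, 497.5365, 197.1675], [0.0, 0.0, 1.0]], 'k1': 0.0382, 'R': [[-0.0019, -0.9999, 0.0159], [-0.9916, -0.0002, -0.1295], [0.1294, -0.016, -0.9915]], 't': [0.0089, 0.5178, 1.1626]}
```

View pics/side0.png

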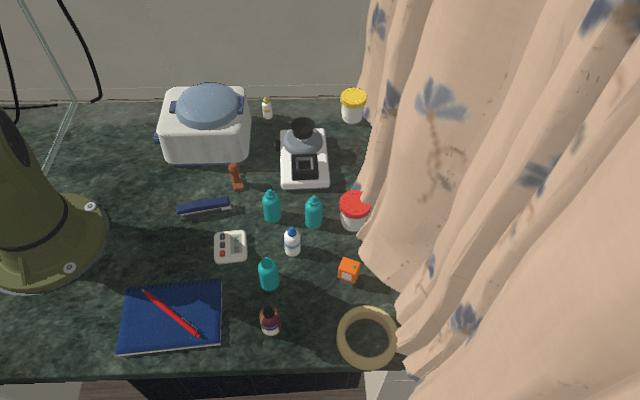

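View pics/top0.png

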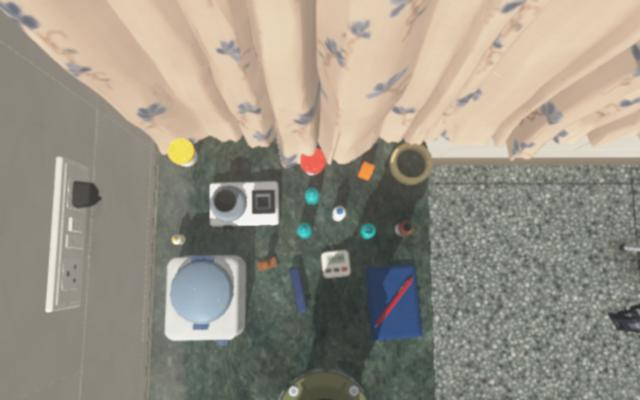

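```bash
python3 - <<'E'
import cv2
a=cv2.imread('pics/side0.png');b=cv2.imread('pics/top0.png')
cv2.imwrite('pics/s_a.png',cv2.resize(a[215:345,220:400],None,fx=4.4,fy=4.4,interpolation=cv2.INTER_CUBIC))
cv2.imwrite('pics/s_b.png',cv2.resize(a[110:200,260:350],None,fx=6,fy=6,interpolation=cv2.INTER_CUBIC))
cv2.imwrite('pics/t_a.png',cv2.resize(b[145:245,320:440],None,fx=6,fy=6,interpolation=cv2.INTER_CUBIC))
cv2.imwrite('pics/t_b.png',cv2.resize(b[170:240,200:290],None,fx=8,fy=8,interpolation=cv2.INTER_CUBIC))
E
```

```text
(no output)
```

View pics/s_a.png

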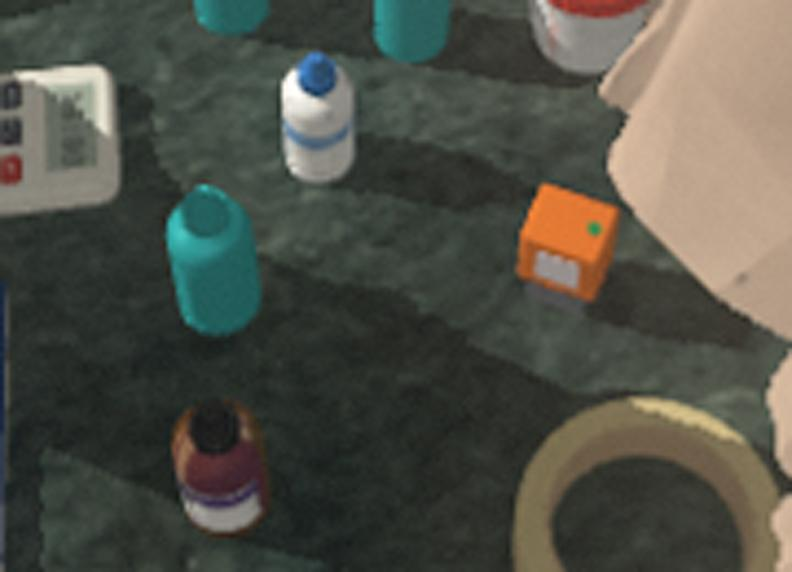

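View pics/s_b.png

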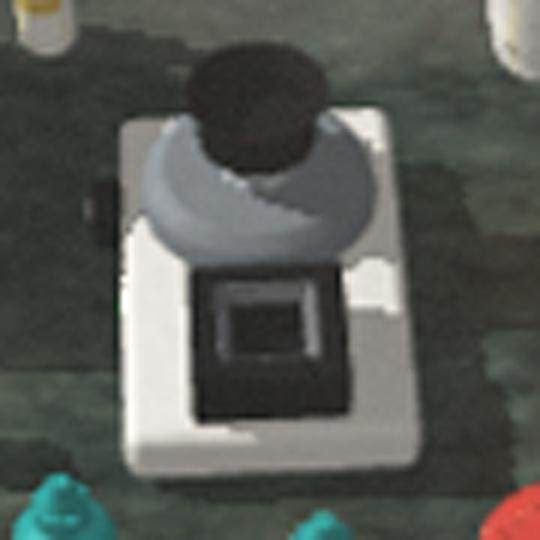

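View pics/t_a.png

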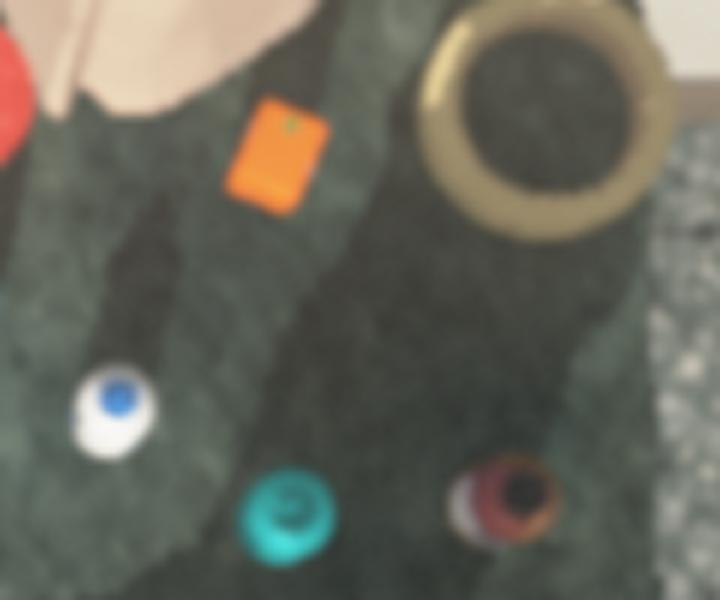

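View pics/t_b.png

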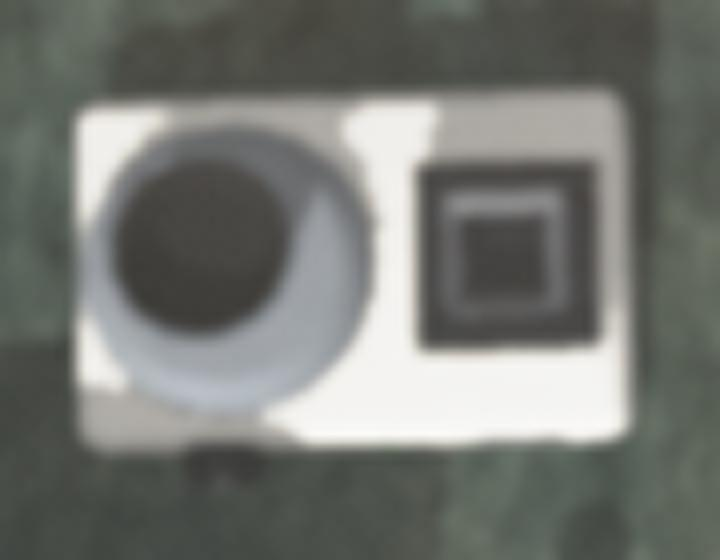

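```bash
cat > h.py <<'E'
import numpy as np,cv2
from station import state,vision,robot
P={n:vision.camera_params(n) for n in('side','top')}
def D(n): return np.array([P[n]['k1'],0,0,0,0.])
def und(n,uv): return cv2.undistortPoints(np.array(uv,float).reshape(-1,1,2),P[n]['camera_matrix'],D(n)).reshape(-1,2)
def ray(n,uv):
    R,t=np.array(P[n]['R']),np.array(P[n]['t']); x=und(n,uv)[0]
    return -R.T@t,R.T@np.array([x[0],x[1],1])
def atz(n,uv,z):
    c,d=ray(n,uv);return c+d*(z-c[2])/d[2]
def proj(n,X):
    return cv2.projectPoints(np.array(X,float).reshape(-1,1,3),cv2.Rodrigues(np.array(P[n]['R']))[0],np.array(P[n]['t']),P[n]['camera_matrix'],D(n))[0].reshape(-1,2)
def tri(us,ut):
    A=[];b=[]
    for n,uv in(('side',us),('top',ut)):
        c,d=ray(n,uv);d/=np.linalg.norm(d);M=np.eye(3)-np.outer(d,d);A.append(M);b.append(M@c)
    return np.linalg.lstsq(np.vstack(A),np.hstack(b),rcond=None)[0]
def cr(x,y,f,ox,oy): return ((x+.5)/f-.5+ox,(y+.5)/f-.5+oy)
SA=lambda x,y:cr(x,y,4.4,220,215)
SB=lambda x,y:cr(x,y,6,260,110)
TA=lambda x,y:cr(x,y,6,320,145)
TB=lambda x,y:cr(x,y,8,200,170)
E
python3 - <<'E'
from h import *
np.set_printoptions(precision=4,suppress=True)
for n in P: print(n,'cam',ray(n,(320,200))[0])
print('white cap',tri(SA(317,72),TA(119,397)), 'z78')
print('white atz78',atz('side',SA(317,57),.078),atz('top',TA(119,397),.076))
print('brown cap',tri(SA(214,418),TA(525,493)),atz('side',SA(214,415),.085),atz('top',TA(525,493),.085))
print('brown foot side',atz('side',SA(222,520),0.0))
for nm,s,t in(('BL',(543,185),(270,97)),('BR',(620,207),(331,130))): print(nm,tri(SA(*s),TA(*t)),atz('side',SA(*s),.054),atz('top',TA(*t),.054))
print('green',tri(SA(594,229),TA(291,125)))
print('block top corners side z.051');S=[(190,265),(342,265),(352,412),(197,418)]
for c in S: print(atz('side',SB(*c),.051))
print('top');T=[(420,163),(600,160),(600,347),(418,350)]
for c in T: print(atz('top',TB(*c),.051))
print('hole top outer');T=[(443,190),(566,188),(566,318),(445,320)]
for c in T: print(atz('top',TB(*c),.051))
print('hole side outer');T=[(217,283),(316,282),(320,360),(220,360)]
for c in T: print(atz('side',SB(*c),.051))
print('cup rim top',atz('top',TB(203,246),.080),'side',atz('side',SB(258,88),.08))
print('base top', [atz('top',TB(*c),.028).round(4).tolist() for c in((78,102),(627,92),(632,440),(80,448))])
print('base side', [atz('side',SB(*c),.028).round(4).tolist() for c in((122,118),(388,108),(418,450),(128,460))])
E
```

```text
side cam [ 0.5098 -0.4976  0.7607]
top cam [0.363  0.0276 1.2195]
white cap [ 0.4819 -0.0388  0.0672] z78
white atz78 [ 0.4827 -0.0385  0.078 ] [ 0.4806 -0.0384  0.076 ]
brown cap [ 0.4446 -0.1938  0.0762] [ 0.4463 -0.1963  0.085 ] [ 0.4429 -0.1923  0.085 ]
brown foot side [ 0.4429 -0.202   0.    ]
BL [ 0.584  -0.0996  0.081 ] [ 0.5734 -0.0874  0.054 ] [ 0.6029 -0.1007  0.054 ]
BR [ 0.591  -0.1197  0.0888] [ 0.6037 -0.0985  0.054 ] [ 0.5895 -0.1247  0.054 ]
green [ 0.5919 -0.1087  0.0548]
block top corners side z.051
[0.4806 0.1685 0.051 ]
[0.5345 0.167  0.051 ]
[0.5357 0.0989 0.051 ]
[0.4831 0.0977 0.051 ]
top
[0.5328 0.1667 0.051 ]
[0.5337 0.1136 0.051 ]
[0.4781 0.1131 0.051 ]
[0.4772 0.1665 0.051 ]
hole top outer
[0.5247 0.1598 0.051 ]
[0.5253 0.1236 0.051 ]
[0.4866 0.1232 0.051 ]
[0.4861 0.1587 0.051 ]
hole side outer
[0.4902 0.1596 0.051 ]
[0.5251 0.1591 0.051 ]
[0.5255 0.1226 0.051 ]
[0.491  0.1235 0.051 ]
cup rim top [0.5044 0.225  0.08  ] side [0.5061 0.2273 0.08  ]
base top [[0.5546, 0.2725, 0.028], [0.5579, 0.1073, 0.028], [0.4524, 0.1049, 0.028], [0.4502, 0.2691, 0.028]]
base side [[0.4536, 0.2675, 0.028], [0.5556, 0.2702, 0.028], [0.5588, 0.1004, 0.028], [0.4584, 0.0988, 0.028]]
```

```bash
cat > fitrelay.py <<'E'
from h import *
from scipy.optimize import minimize
F=4
def fit(imgs,x0,z0=None):
    # returns x,y,yaw
    masks={}
    for n,im in imgs.items():
        hsv=cv2.cvtColor(im,cv2.COLOR_BGR2HSV)
        p=proj(n,[[x0[0],x0[1],.03 if z0 is None else z0]])[0].astype(int)
        W=40;a=p-W
        c=cv2.resize(hsv[a[1]:a[1]+2*W,a[0]:a[0]+2*W],None,fx=F,fy=F,interpolation=cv2.INTER_CUBIC)
        m=((c[...,0]>4)&(c[...,0]<20)&(c[...,1]>150)&(c[...,2]>120)).astype(np.uint8)
        if n=='side': # fill the label
            m=cv2.morphologyEx(m,cv2.MORPH_CLOSE,np.ones((9,9)))
        nn,l,st,_=cv2.connectedComponentsWithStats(m);k=1+np.argmax(st[1:,4]);m=(l==k).astype(np.uint8)
        cs,_=cv2.findContours(m,cv2.RETR_EXTERNAL,cv2.CHAIN_APPROX_NONE);cv2.drawContours(m,cs,-1,1,-1)
        masks[n]=(a,m)
    zb=0 if z0 is None else z0-.027
    def rend(n,v):
        x,y,w=v[:3];c,s=np.cos(w),np.sin(w)
        pts=[[x+c*i*.017-s*j*.014,y+s*i*.017+c*j*.014,zb+z] for i in(-1,1) for j in(-1,1) for z in(.018,.054)]
        a,m=masks[n];q=(proj(n,pts)-a+.5)*F-.5
        h=cv2.convexHull(q.astype(np.float32))
        o=np.zeros_like(m);cv2.fillConvexPoly(o,np.round(h*16).astype(np.int32),1,shift=4);return o
    out={}
    for sel in (('side',),('top',),('side','top')):
        sel=[s for s in sel if s in imgs]
        if not sel: continue
        f=lambda v:sum(1-(rend(n,v)&masks[n][1]).sum()/(rend(n,v)|masks[n][1]).sum() for n in sel)
        best=min((minimize(f,[x0[0],x0[1],w],method='Nelder-Mead',options=dict(initial_simplex=[[x0[0],x0[1],w],[x0[0]+.006,x0[1],w],[x0[0],x0[1]+.006,w],[x0[0],x0[1],w+.2]],xatol=1e-5)) for w in np.array([-.9,-.6,-.3,0,.3,.6])),key=lambda r:r.fun)
        print(sel,best.x.round(4),round(best.fun,3))
    return best.x
E
python3 - <<'E'
from fitrelay import *
fit({n:cv2.imread(f'pics/{n}0.png') for n in P},(.581,-.106))
E
```

```text
['side'] [ 0.5832 -0.1033 -0.3128] 0.256
['top'] [ 0.582  -0.1048 -0.4323] 0.055
['side', 'top'] [ 0.5821 -0.1046 -0.4075] 0.329
```

```bash
python3 - <<'E'
from h import *
def ov(n,x,y,w,off,sz,name,f=8):
    im=cv2.imread(f'pics/{n}0.png');c0,s0=np.cos(w),np.sin(w)
    c=cv2.resize(im[off[1]:off[1]+sz,off[0]:off[0]+sz],None,fx=f,fy=f,interpolation=cv2.INTER_CUBIC)
    for z in(.018,.054):
        q=[[x+c0*i*.017-s0*j*.014,y+s0*i*.017+c0*j*.014,z] for i,j in((-1,-1),(-1,1),(1,1),(1,-1))]
        p=((proj(n,q)-off+.5)*f-.5).astype(int);cv2.polylines(c,[p],True,(255,255,0) if z>.05 else (0,0,255),1)
    return c
a=ov('side',.5825,-.1045,-.42,np.array([328,250]),40,'')
b=ov('top',.5825,-.1045,-.42,np.array([347,150]),40,'')
cv2.imwrite('pics/ov.png',np.hstack([a,b]))
E
```

```text
(no output)
```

View pics/ov.png

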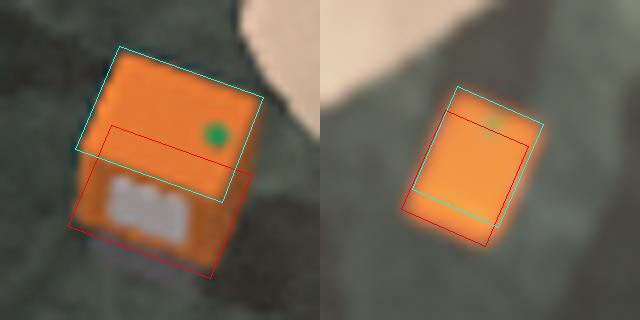

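```bash
python3 - <<'E'
from h import *
a=cv2.imread('pics/side0.png');b=cv2.imread('pics/top0.png')
cv2.imwrite('pics/s_c.png',cv2.resize(a[60:400,300:520],None,fx=1.7,fy=1.7))
cv2.imwrite('pics/t_c.png',cv2.resize(b[80:190,140:460],None,fx=2.4,fy=2.4))
np.set_printoptions(precision=3,suppress=True)
for z in(.05,.1,.15,.2,.3,.4):print(z,[atz('top',p,z)[:2] for p in((340,164),(240,143),(185,153))],[atz('side',p,z)[:2] for p in((358,247),(362,185),(398,290))])
E
```

```text
0.05 [array([ 0.596, -0.042]), array([0.646, 0.197]), array([0.622, 0.327])] [array([ 0.602, -0.066]), array([0.623, 0.079]), array([ 0.663, -0.153])]
0.1 [array([ 0.586, -0.039]), array([0.634, 0.19 ]), array([0.611, 0.314])] [array([ 0.596, -0.096]), array([0.615, 0.039]), array([ 0.652, -0.177])]
0.15 [array([ 0.576, -0.036]), array([0.622, 0.183]), array([0.6  , 0.302])] [array([ 0.589, -0.127]), array([ 0.607, -0.002]), array([ 0.642, -0.202])]
0.2 [array([ 0.566, -0.033]), array([0.61 , 0.176]), array([0.588, 0.289])] [array([ 0.583, -0.157]), array([ 0.599, -0.042]), array([ 0.631, -0.226])]
0.3 [array([ 0.546, -0.027]), array([0.586, 0.161]), array([0.566, 0.263])] [array([ 0.57 , -0.218]), array([ 0.583, -0.124]), array([ 0.609, -0.274])]
0.4 [array([ 0.526, -0.021]), array([0.562, 0.147]), array([0.544, 0.238])] [array([ 0.557, -0.278]), array([ 0.567, -0.205]), array([ 0.588, -0.323])]
```

View pics/s_c.png

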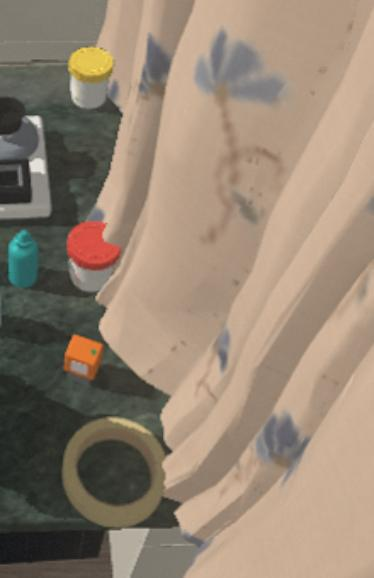

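View pics/t_c.png

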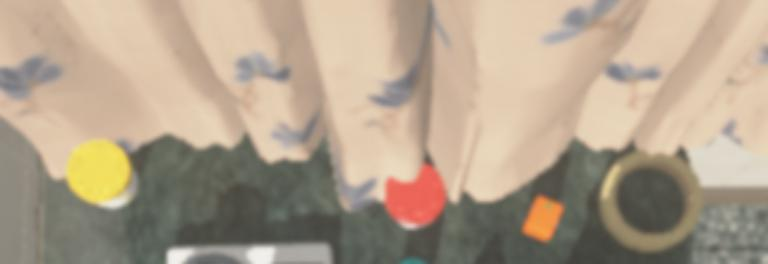

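```bash
cat > plan.py <<'E'
from h import *
def plan(pos,yaw=None,n=8,grip=1,tilt=0.,p0=None,R0=None,vertical=True):
    """rows from present pose to pos with tool z down, x_t at angle yaw; prints rows"""
    from scipy.spatial.transform import Rotation as Ro
    s=state();p=np.array(s['tcp_pos']) if p0 is None else p0;R=np.array(s['ee_rot']) if R0 is None else R0
    if yaw is None: yaw=np.arctan2(R[1,0],R[0,0])
    c,q=np.cos(yaw),np.sin(yaw)
    Rt=np.array([[c,q,0],[q,-c,0],[0,0,-1.]])
    Rt=Rt@Ro.from_rotvec([tilt,0,0]).as_matrix()
    rv=Ro.from_matrix(R.T@Rt).as_rotvec()
    rr=rv/n;d=(np.array(pos)-p)/n
    Rc=R.copy();rows=[]
    for i in range(n):
        t=Rc.T@d
        rows.append([grip]+list((t/.8).round(4))+list((rr/np.pi).round(4)))
        Rc=Rc@Ro.from_rotvec(rr).as_matrix()
    print('step mm',np.linalg.norm(d)*1e3,'deg',np.degrees(np.linalg.norm(rr)),'tot d',(np.array(pos)-p).round(4))
    print('['+','.join('['+','.join(f'{v:.4g}' for v in r)+']' for r in rows)+']')
E
python3 - <<'E'
from plan import *
plan((.53,-.19,.24),-.42,grip=.4)
E
```

```text
step mm 57.866310830868144 deg 4.977205245628715 tot d [ 0.2441  0.3933 -0.0073]
[[0.4,-0.0384,-0.0613,0.0012,-0,0.0001,-0.0277],[0.4,-0.0329,-0.0644,0.0012,-0,0.0001,-0.0277],[0.4,-0.0272,-0.067,0.0012,-0,0.0001,-0.0277],[0.4,-0.0213,-0.0691,0.0012,-0,0.0001,-0.0277],[0.4,-0.0152,-0.0707,0.0012,-0,0.0001,-0.0277],[0.4,-0.009,-0.0718,0.0012,-0,0.0001,-0.0277],[0.4,-0.0028,-0.0723,0.0012,-0,0.0001,-0.0277],[0.4,0.0035,-0.0722,0.0011,-0,0.0001,-0.0277]]
```

Call:
servo_tool([
  [0.4, -0.0384, -0.0613, 0.001, 0, 0, -0.0277],
  [0.4, -0.033, -0.0644, 0.001, 0, 0, -0.0277],
  [0.4, -0.0272, -0.067, 0.001, 0, 0, -0.0277],
  [0.4, -0.0213, -0.069, 0.001, 0, 0, -0.0277],
  [0.4, -0.0152, -0.0707, 0.001, 0, 0, -0.0277],
  [0.4, -0.009, -0.0718, 0.001, 0, 0, -0.0277],
  [0.4, -0.0028, -0.0723, 0.001, 0, 0, -0.0277],
  [0.4, 0.0035, -0.0722, 0.001, 0, 0, -0.0277],
], force=30)

```text
t: 1.1
tcp_pos: [0.5304, -0.1886, 0.2416]
ee_rot: [[0.915, -0.404, -0.0], [-0.404, -0.915, -0.0], [-0.0, 0.0, -1.0]]
force: [0.9, 0.1, -0.7]
opening: 0.06
```

```bash
python3 - <<'E'
from plan import *
print(state()['tcp_pos'],state()['opening'],state()['force'])
plan((.5825,-.105,.20),-.42,grip=.4)
for n in P: cv2.imwrite(f'pics/{n}1.png',vision.grab_frame(n))
E
```

```text
[ 0.53038006 -0.18862295  0.24161903] 0.06001106247968827 [ 0.90145724  0.1034195  -0.70279875]
step mm 13.370577077183325 deg 0.027665261141945657 tot d [ 0.0521  0.0836 -0.0416]
[[0.4,0.0022,-0.0152,0.0065,0,0,0.0002],[0.4,0.0022,-0.0152,0.0065,0,0,0.0002],[0.4,0.0022,-0.0152,0.0065,0,0,0.0002],[0.4,0.0021,-0.0152,0.0065,0,0,0.0002],[0.4,0.0021,-0.0152,0.0065,0,0,0.0002],[0.4,0.0021,-0.0152,0.0065,0,0,0.0002],[0.4,0.0021,-0.0152,0.0065,0,0,0.0002],[0.4,0.0021,-0.0153,0.0065,0,0,0.0002]]
```

View pics/side1.png

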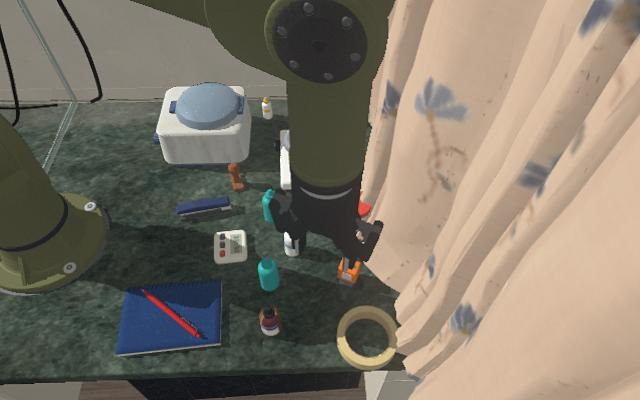

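View pics/top1.png

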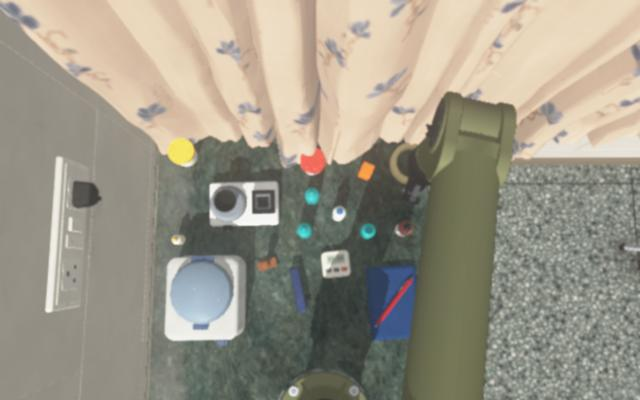

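Call:
servo_tool([
  [0.4, 0.0022, -0.0152, 0.0065, 0, 0, 0],
  [0.4, 0.0022, -0.0152, 0.0065, 0, 0, 0],
  [0.4, 0.0022, -0.0152, 0.0065, 0, 0, 0],
  [0.4, 0.0021, -0.0152, 0.0065, 0, 0, 0],
  [0.4, 0.0021, -0.0152, 0.0065, 0, 0, 0],
  [0.4, 0.0021, -0.0152, 0.0065, 0, 0, 0],
  [0.4, 0.0021, -0.0152, 0.0065, 0, 0, 0],
  [0.4, 0.0021, -0.0153, 0.0065, 0, 0, 0],
])

```text
t: 2.2
tcp_pos: [0.5824, -0.1062, 0.1999]
ee_rot: [[0.914, -0.407, 0.0], [-0.407, -0.914, -0.0], [0.0, 0.0, -1.0]]
force: [-0.1, -0.6, 0.1]
opening: 0.0601
```

```bash
python3 - <<'E'
from plan import *
s=state();print(s['tcp_pos'],s['opening'],s['force'],s['q'])
plan((.5825,-.105,.09),-.42,grip=.3)
for n in P: cv2.imwrite(f'pics/{n}2.png',vision.grab_frame(n))
E
```

```text
[ 0.58243896 -0.10615003  0.1999465 ] 0.06008142333110818 [-0.10524214 -0.5846109   0.05955444] [ 0.55748479  0.26334421 -0.49580589  1.65139504  0.13052214  1.25983266
 -0.38272485]
step mm 13.7440662072659 deg 0.008597944159636018 tot d [ 1.000e-04  1.200e-03 -1.099e-01]
[[0.3,-0.0001,-0.0002,0.0172,0,-0,0],[0.3,-0.0001,-0.0002,0.0172,0,-0,0],[0.3,-0.0001,-0.0002,0.0172,0,-0,0],[0.3,-0.0001,-0.0002,0.0172,0,-0,0],[0.3,-0.0001,-0.0002,0.0172,0,-0,0],[0.3,-0.0001,-0.0002,0.0172,0,-0,0],[0.3,-0.0001,-0.0002,0.0172,0,-0,0],[0.3,-0.0001,-0.0002,0.0172,0,-0,0]]
```

View pics/side2.png

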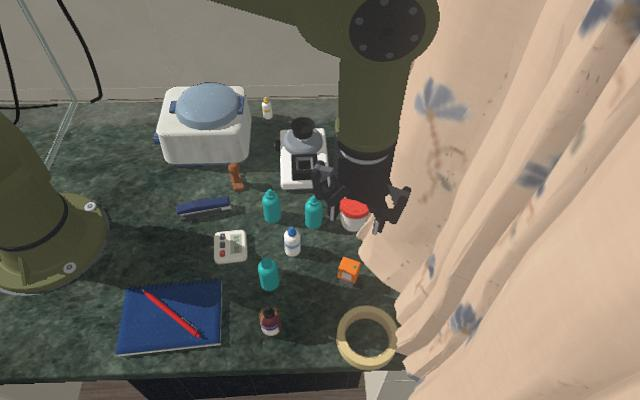

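View pics/top2.png

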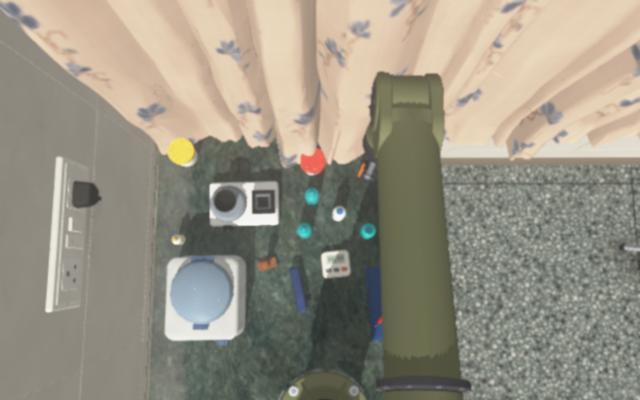

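Call:
servo_tool([
  [0.3, 0, -0.0002, 0.0172, 0, 0, 0],
  [0.3, 0, -0.0002, 0.0172, 0, 0, 0],
  [0.3, 0, -0.0002, 0.0172, 0, 0, 0],
  [0.3, 0, -0.0002, 0.0172, 0, 0, 0],
  [0.3, 0, -0.0002, 0.0172, 0, 0, 0],
  [0.3, 0, -0.0002, 0.0172, 0, 0, 0],
  [0.3, 0, -0.0002, 0.0172, 0, 0, 0],
  [0.3, 0, -0.0002, 0.0172, 0, 0, 0],
])

```text
t: 3.3
tcp_pos: [0.5826, -0.1057, 0.0893]
ee_rot: [[0.914, -0.407, 0.0], [-0.407, -0.914, -0.0], [0.0, 0.0, -1.0]]
force: [-0.0, -0.6, -0.4]
opening: 0.0557
```

```bash
python3 - <<'E'
from plan import *
s=state();print(s['tcp_pos'],s['opening'],s['force'])
plan((.5825,-.105,.040),-.42,grip=.3,n=5)
im=vision.grab_frame('side');cv2.imwrite('pics/side3.png',cv2.resize(im[150:330,260:440],None,fx=3.3,fy=3.3,interpolation=cv2.INTER_CUBIC))
E
```

```text
[ 0.58255328 -0.10570164  0.08930901] 0.05569542251398619 [-0.00088616 -0.61503434 -0.36893517]
step mm 9.862806915984747 deg 0.014170782843612144 tot d [-0.0001  0.0007 -0.0493]
[[0.3,-0.0001,-0.0002,0.0123,0,-0,0.0001],[0.3,-0.0001,-0.0002,0.0123,0,-0,0.0001],[0.3,-0.0001,-0.0002,0.0123,0,-0,0.0001],[0.3,-0.0001,-0.0002,0.0123,0,-0,0.0001],[0.3,-0.0001,-0.0002,0.0123,0,-0,0.0001]]
```

View pics/side3.png

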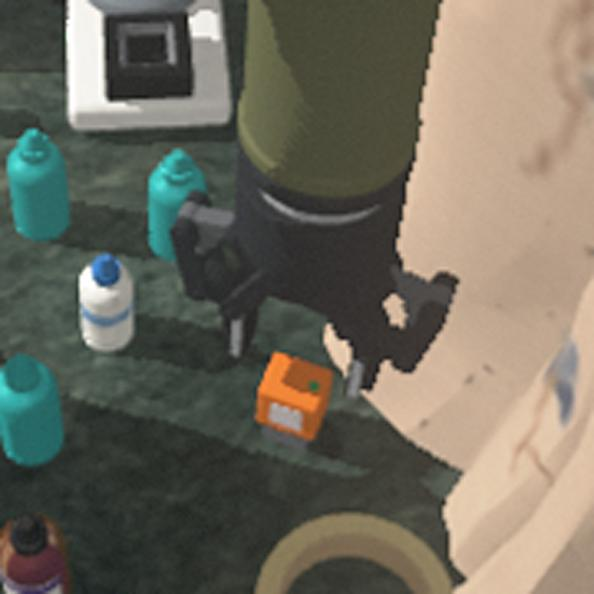

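Call:
servo_tool([
  [0.3, 0, -0.0002, 0.0123, 0, 0, 0],
  [0.3, 0, -0.0002, 0.0123, 0, 0, 0],
  [0.3, 0, -0.0002, 0.0123, 0, 0, 0],
  [0.3, 0, -0.0002, 0.0123, 0, 0, 0],
  [0.3, 0, -0.0002, 0.0123, 0, 0, 0],
  [-0.4, 0, 0, 0, 0, 0, 0],
  [-0.8, 0, 0, 0, 0, 0, 0],
  [-0.8, 0, 0, 0, 0, 0, 0],
], force=30)

```text
t: 4.35
tcp_pos: [0.5831, -0.1051, 0.0414]
ee_rot: [[0.914, -0.407, 0.001], [-0.407, -0.914, -0.0], [0.001, -0.0, -1.0]]
force: [0.4, 0.2, -1.0]
opening: 0.0336
```

```bash
python3 - <<'E'
from plan import *
s=state();print(s['tcp_pos'],s['opening'],s['force'])
im=vision.grab_frame('side');cv2.imwrite('pics/side4.png',cv2.resize(im[180:330,290:440],None,fx=4,fy=4,interpolation=cv2.INTER_CUBIC))
E
```

```text
[ 0.58312273 -0.10506343  0.04140061] 0.033630101107425155 [ 0.4178709   0.18626678 -0.95275418]
```

View pics/side4.png

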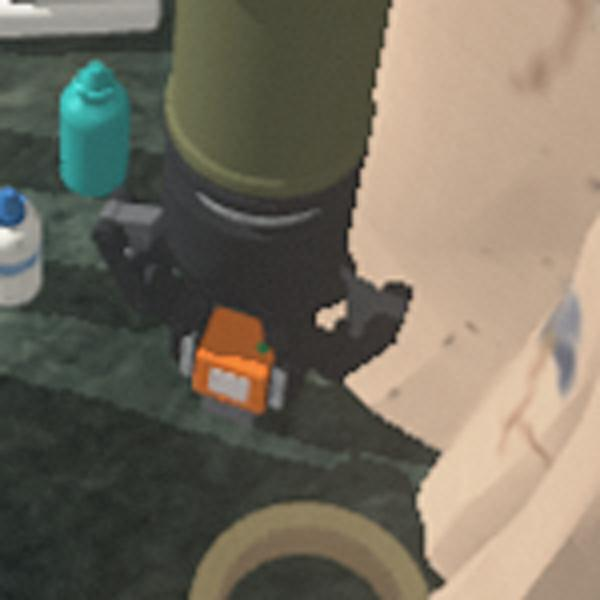

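```bash
python3 - <<'E'
from plan import *
plan((.54,-.11,.18),-.42,grip=-.8,n=8)
c,q=np.cos(-.42),np.sin(-.42)
plan((.5065,.1413,.16),.018,grip=-.8,n=8,p0=np.array([.54,-.11,.18]),R0=np.array([[c,q,0],[q,-c,0],[0,0,-1.]]))
E
```

```text
step mm 18.15654272648737 deg 0.009938697636769559 tot d [-0.0431 -0.005   0.1386]
[[-0.8,-0.0058,0.0034,-0.0217,-0,-0,0],[-0.8,-0.0058,0.0034,-0.0217,-0,-0,0],[-0.8,-0.0058,0.0034,-0.0217,-0,-0,0],[-0.8,-0.0058,0.0034,-0.0217,-0,-0,0],[-0.8,-0.0058,0.0035,-0.0217,-0,-0,0],[-0.8,-0.0058,0.0035,-0.0217,-0,-0,0],[-0.8,-0.0058,0.0035,-0.0217,-0,-0,0],[-0.8,-0.0058,0.0035,-0.0217,-0,-0,0]]
step mm 31.788839433046313 deg 3.1369439283412572 tot d [-0.0335  0.2513 -0.02  ]
[[-0.8,-0.0208,-0.0337,0.0031,0,0,-0.0174],[-0.8,-0.0189,-0.0348,0.0031,0,0,-0.0174],[-0.8,-0.017,-0.0358,0.0031,0,0,-0.0174],[-0.8,-0.015,-0.0367,0.0031,0,0,-0.0174],[-0.8,-0.013,-0.0374,0.0031,0,0,-0.0174],[-0.8,-0.0109,-0.0381,0.0031,0,0,-0.0174],[-0.8,-0.0088,-0.0386,0.0031,0,0,-0.0174],[-0.8,-0.0067,-0.039,0.0031,0,0,-0.0174]]
```

Call:
servo_tool([
  [-0.8, 0, 0, -0.0217, 0, 0, 0],
  [-0.8, -0.0066, 0.0038, -0.0217, 0, 0, 0],
  [-0.8, -0.0066, 0.0038, -0.0217, 0, 0, 0],
  [-0.8, -0.0066, 0.004, -0.0217, 0, 0, 0],
  [-0.8, -0.0066, 0.004, -0.0217, 0, 0, 0],
  [-0.8, -0.0066, 0.004, -0.0217, 0, 0, 0],
  [-0.8, -0.0066, 0.004, -0.0217, 0, 0, 0],
  [-0.8, -0.0066, 0.004, -0.0217, 0, 0, 0],
])

```text
t: 5.4
tcp_pos: [0.5396, -0.1102, 0.1811]
ee_rot: [[0.914, -0.407, 0.0], [-0.407, -0.914, -0.0], [0.0, 0.0, -1.0]]
force: [0.3, -0.1, -1.0]
opening: 0.0338
```

Call:
servo_tool([
  [-0.8, -0.0208, -0.0337, 0.0031, 0, 0, -0.0174],
  [-0.8, -0.0189, -0.0348, 0.0031, 0, 0, -0.0174],
  [-0.8, -0.017, -0.0358, 0.0031, 0, 0, -0.0174],
  [-0.8, -0.015, -0.0367, 0.0031, 0, 0, -0.0174],
  [-0.8, -0.013, -0.0374, 0.0031, 0, 0, -0.0174],
  [-0.8, -0.0109, -0.0381, 0.0031, 0, 0, -0.0174],
  [-0.8, -0.0088, -0.0386, 0.0031, 0, 0, -0.0174],
  [-0.8, -0.0067, -0.039, 0.0031, 0, 0, -0.0174],
])

```text
t: 6.4
tcp_pos: [0.5059, 0.1432, 0.1599]
ee_rot: [[1.0, 0.022, 0.0], [0.022, -1.0, 0.0], [0.0, -0.0, -1.0]]
force: [0.1, 0.3, -0.6]
opening: 0.0334
```

```bash
python3 - <<'E'
from plan import *
s=state();print(s['tcp_pos'],s['opening'],s['force'])
plan((.5065,.1413,.102),.018,grip=-.8,n=8)
im=vision.grab_frame('side');cv2.imwrite('pics/side5f.png',im);cv2.imwrite('pics/side5.png',cv2.resize(im[70:200,240:370],None,fx=4.5,fy=4.5,interpolation=cv2.INTER_CUBIC))
im=vision.grab_frame('top');cv2.imwrite('pics/top5f.png',im);cv2.imwrite('pics/top5.png',cv2.resize(im[150:260,200:310],None,fx=5,fy=5,interpolation=cv2.INTER_CUBIC))
E
```

```text
[0.50590236 0.14324633 0.15990267] 0.033379158393558074 [ 0.0634396   0.33272988 -0.64641636]
step mm 7.242307311034255 deg 0.030126230915754445 tot d [ 0.0006 -0.0019 -0.0579]
[[-0.8,0.0001,0.0003,0.009,-0,-0,0.0002],[-0.8,0.0001,0.0003,0.009,-0,-0,0.0002],[-0.8,0.0001,0.0003,0.009,-0,-0,0.0002],[-0.8,0.0001,0.0003,0.009,-0,-0,0.0002],[-0.8,0.0001,0.0003,0.009,-0,-0,0.0002],[-0.8,0.0001,0.0003,0.009,-0,-0,0.0002],[-0.8,0.0001,0.0003,0.009,-0,-0,0.0002],[-0.8,0.0001,0.0003,0.009,-0,-0,0.0002]]
```

View pics/side5.png

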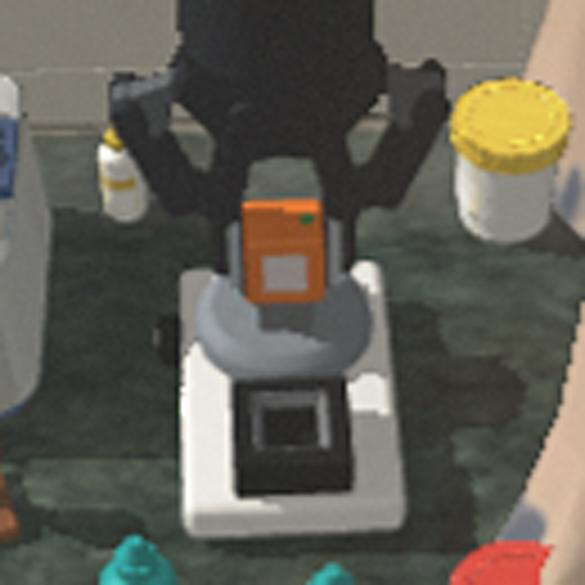

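View pics/top5.png

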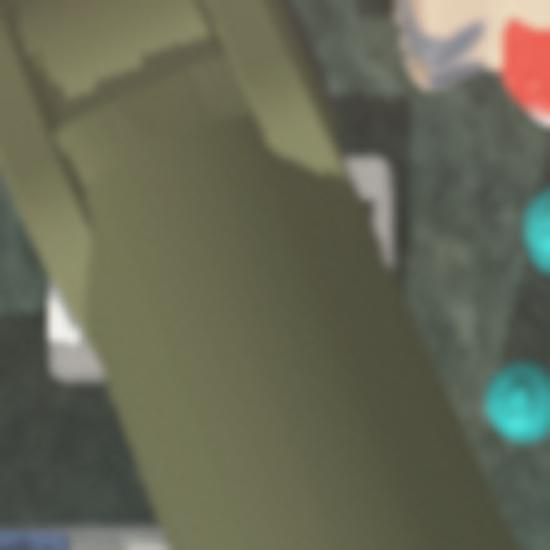

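```bash
python3 - <<'E'
from h import *
S5=lambda x,y:cr(x,y,4.5,240,70)
np.set_printoptions(precision=4,suppress=True)
zf=.1599-.0414
for n,p,z in(('botL',(245,299),.018),('botR',(325,303),.018),('topL',(242,221),.054),('topR',(324,223),.054),('backtopL',(242,200),.054),('backtopR',(322,200),.054)): print(n,atz('side',S5(*p),zf+z))
for p in((235,382),(348,380),(352,490),(235,495)): print('block',atz('side',S5(*p),.051))
for p in((250,395),(326,393),(330,450),(254,451)): print('flare',atz('side',S5(*p),.051))
E
```

```text
botL [0.4895 0.1347 0.1365]
botR [0.5238 0.1314 0.1365]
topL [0.4895 0.1442 0.1725]
topR [0.5238 0.1421 0.1725]
backtopL [0.4895 0.1571 0.1725]
backtopR [0.5233 0.1562 0.1725]
block [0.4819 0.1663 0.051 ]
block [0.5352 0.1661 0.051 ]
block [0.5348 0.0982 0.051 ]
block [0.4819 0.0968 0.051 ]
flare [0.4889 0.1578 0.051 ]
flare [0.5246 0.158  0.051 ]
flare [0.5255 0.1225 0.051 ]
flare [0.4906 0.1229 0.051 ]
```

Call:
servo_tool([
  [-0.8, 0.0001, 0.0004, 0.0098, 0, 0, 0],
  [-0.8, 0.0001, 0.0004, 0.0098, 0, 0, 0],
  [-0.8, 0.0001, 0.0004, 0.0098, 0, 0, 0],
  [-0.8, 0.0001, 0.0004, 0.0098, 0, 0, 0],
  [-0.8, 0.0001, 0.0004, 0.0098, 0, 0, 0],
  [-0.8, 0.0001, 0.0004, 0.0098, 0, 0, 0],
  [-0.8, 0.0001, 0.0004, 0.0098, 0, 0, 0],
  [-0.8, 0.0001, 0, 0.0098, 0, 0, 0],
])

```text
t: 7.5
tcp_pos: [0.507, 0.1388, 0.0968]
ee_rot: [[1.0, 0.018, 0.0], [0.018, -1.0, -0.0], [0.0, 0.0, -1.0]]
force: [0.5, -0.8, -0.4]
opening: 0.0335
```

```bash
python3 - <<'E'
from plan import *
s=state();print(s['tcp_pos'],s['opening'],s['force'])
im=vision.grab_frame('side');cv2.imwrite('pics/side6f.png',im);cv2.imwrite('pics/side6.png',cv2.resize(im[90:200,250:360],None,fx=5.4,fy=5.4,interpolation=cv2.INTER_CUBIC))
E
```

```text
[0.50702129 0.13884053 0.09681863] 0.03354006585843786 [ 0.50965356 -0.81926239 -0.36610463]
```

View pics/side6.png

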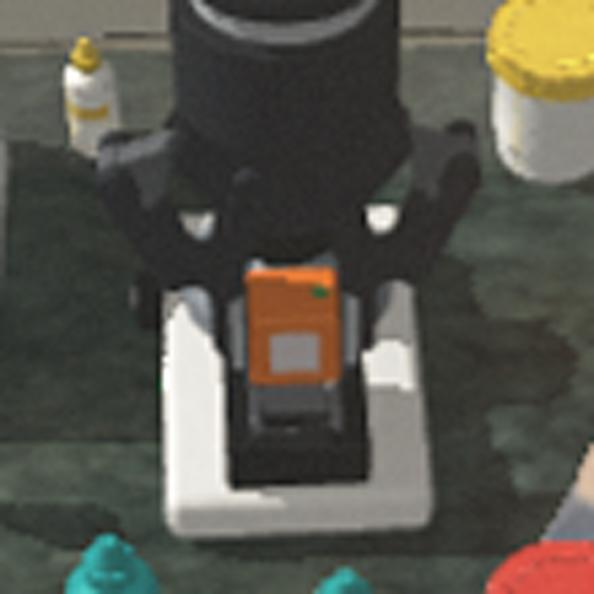

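Call:
servo_tool([
  [-0.8, 0, -0.0028, 0, 0, 0, 0],
  [-0.8, 0, 0, 0.0025, 0, 0, 0],
  [-0.8, 0, 0, 0.0025, 0, 0, 0],
  [-0.8, 0, 0, 0.0025, 0, 0, 0],
  [-0.8, 0, 0, 0.0025, 0, 0, 0],
  [-0.8, 0, 0, 0.0025, 0, 0, 0],
  [-0.8, 0, 0, 0.0025, 0, 0, 0],
  [-0.8, 0, 0, 0.0025, 0, 0, 0],
])

```text
t: 8.55
tcp_pos: [0.507, 0.1411, 0.0832]
ee_rot: [[1.0, 0.019, -0.0], [0.019, -1.0, -0.0], [-0.0, 0.0, -1.0]]
force: [-0.3, -0.7, -0.2]
opening: 0.0337
```

```bash
python3 - <<'E'
from plan import *
s=state();print(s['tcp_pos'],s['opening'],s['force'],s['ft_torque'])
im=vision.grab_frame('side');cv2.imwrite('pics/side7.png',cv2.resize(im[90:200,250:360],None,fx=5.4,fy=5.4,interpolation=cv2.INTER_CUBIC))
E
```

```text
[0.50696079 0.14111036 0.08318329] 0.03372726769909816 [-0.29045848 -0.73880333 -0.2499116 ] [ 0.01444378 -0.00682094  0.04154948]
```

View pics/side7.png

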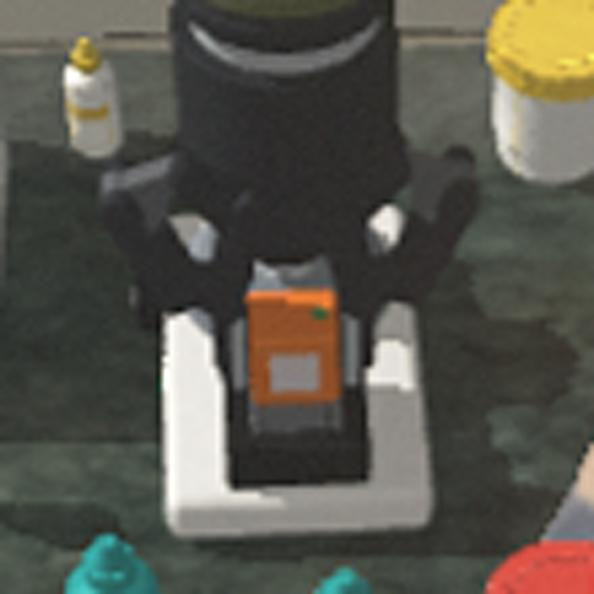

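Call:
servo_tool([
  [-0.8, 0, 0, 0.0015, 0, 0, 0],
  [-0.8, 0, 0, 0.0015, 0, 0, 0],
  [-0.8, 0, 0, 0.0015, 0, 0, 0],
  [-0.8, 0, 0, 0.0015, 0, 0, 0],
  [-0.8, 0, 0, 0.0015, 0, 0, 0],
  [-0.8, 0, 0, 0.0015, 0, 0, 0],
  [-0.8, 0, 0, 0.0015, 0, 0, 0],
  [-0.8, 0, 0, 0.001, 0, 0, 0],
])

```text
t: 9.6
tcp_pos: [0.5069, 0.1411, 0.074]
ee_rot: [[1.0, 0.019, -0.0], [0.019, -1.0, -0.0], [-0.0, 0.0, -1.0]]
force: [0.1, -0.0, -0.7]
opening: 0.0337
```

```bash
python3 - <<'E'
from plan import *
s=state();print(s['tcp_pos'],s['opening'],s['force'],s['ft_torque'])
im=vision.grab_frame('side');cv2.imwrite('pics/side8.png',cv2.resize(im[90:200,250:360],None,fx=5.4,fy=5.4,interpolation=cv2.INTER_CUBIC))
E
```

```text
[0.50690732 0.14113225 0.0740359 ] 0.03365967534466258 [ 0.14683297 -0.04475786 -0.74703606] [ 0.01231619 -0.03991346  0.00134412]
```

View pics/side8.png

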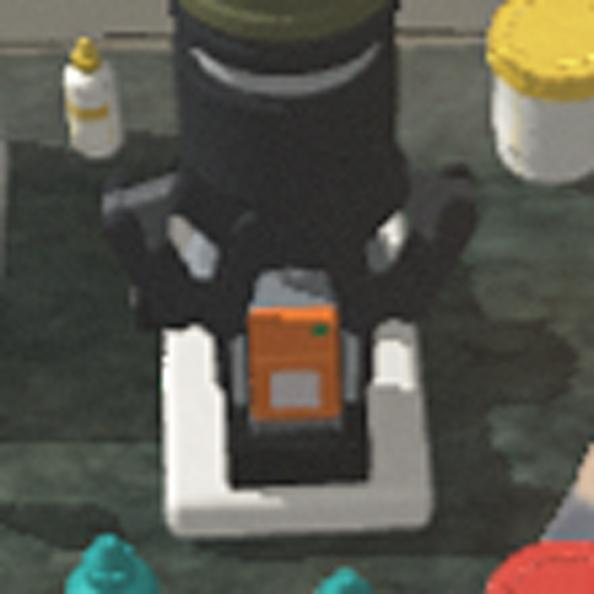

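Call:
servo_tool([
  [-0.8, 0, 0, 0.001, 0, 0, 0],
  [-0.8, 0, 0, 0.001, 0, 0, 0],
  [-0.8, 0, 0, 0.001, 0, 0, 0],
  [-0.8, 0, 0, 0, 0, 0, 0],
  [-0.8, 0, 0, 0, 0, 0, 0],
  [-0.8, 0, 0, 0, 0, 0, 0],
  [-0.8, 0, 0, 0, 0, 0, 0],
  [-0.8, 0, 0, 0, 0, 0, 0],
])

```text
t: 10.65
tcp_pos: [0.507, 0.1412, 0.0734]
ee_rot: [[1.0, 0.019, -0.0], [0.019, -1.0, -0.001], [-0.0, 0.001, -1.0]]
force: [-4.8, -1.9, 12.3]
opening: 0.0339
```

Call:
servo_tool([
  [0.2, 0, 0, 0, 0, 0, 0],
  [0.2, 0, 0, 0, 0, 0, 0],
  [0.2, 0, 0, 0, 0, 0, 0],
  [0.2, 0, 0, 0, 0, 0, 0],
  [0.2, 0, 0, -0.01, 0, 0, 0],
  [0.2, 0, 0, -0.02, 0, 0, 0],
  [0.2, 0, 0, -0.04, 0, 0, 0],
  [0.2, 0, 0, -0.05, 0, 0, 0],
])

```text
t: 11.65
tcp_pos: [0.5067, 0.1412, 0.1694]
ee_rot: [[1.0, 0.019, -0.0], [0.019, -1.0, -0.0], [-0.0, 0.0, -1.0]]
force: [0.3, -0.5, 0.0]
opening: 0.0515
```

```bash
python3 - <<'E'
from plan import *
s=state();print(s['tcp_pos'],s['opening'],s['force'],s['q'])
im=vision.grab_frame('side');cv2.imwrite('pics/side9f.png',im);cv2.imwrite('pics/side9.png',cv2.resize(im[90:200,250:360],None,fx=5.4,fy=5.4,interpolation=cv2.INTER_CUBIC))
E
```

```text
[0.50667021 0.14115665 0.16936613] 0.05147943801765226 [ 0.32161976 -0.52252317  0.02631832] [ 0.34543229  0.17214301 -0.72506539  1.83792901  0.12324706  1.17723424
 -0.40092254]
```

View pics/side9.png

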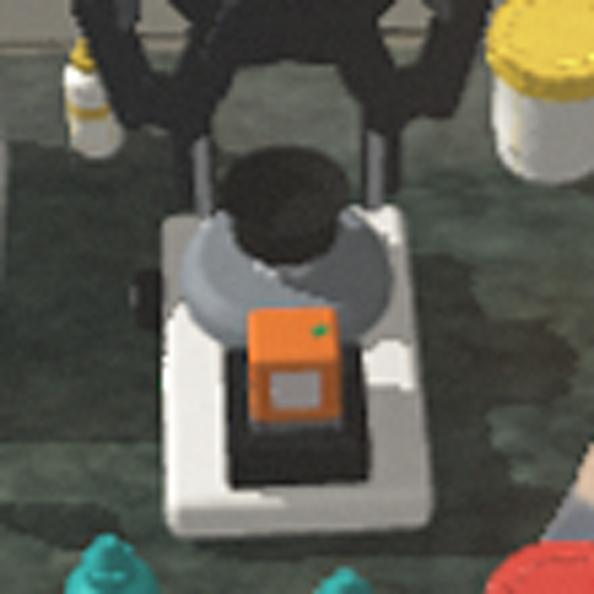

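```bash
python3 - <<'E'
from h import *
im=cv2.imread('pics/side9f.png');f=5.4;off=np.array([250,90])
c=cv2.resize(im[90:200,250:360],None,fx=f,fy=f,interpolation=cv2.INTER_CUBIC)
x,y,w=.507,.1412,.018;c0,s0=np.cos(w),np.sin(w)
for z,col in((.051,(0,0,255)),(.087,(255,255,0))):
    q=[[x+c0*i*.017-s0*j*.014,y+s0*i*.017+c0*j*.014,z] for i,j in((-1,-1),(-1,1),(1,1),(1,-1))]
    cv2.polylines(c,[((proj('side',q)-off+.5)*f-.5).astype(int)],True,col,1)
cv2.imwrite('pics/ov9.png',c)
E
```

```text
(no output)
```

View pics/ov9.png

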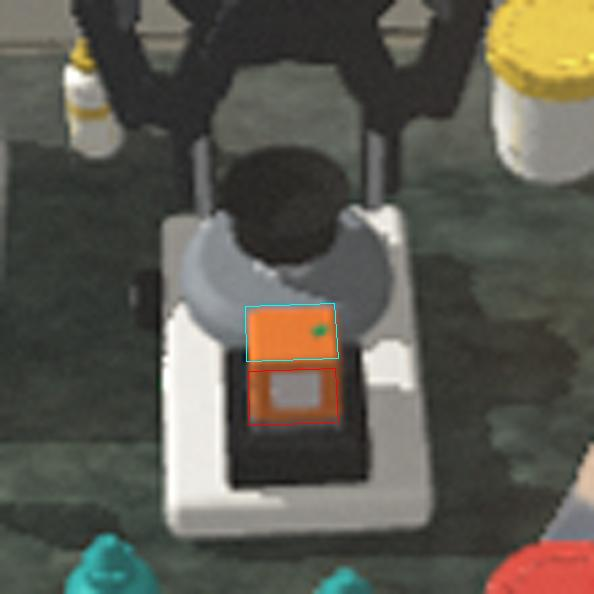

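```bash
python3 - <<'E'
from h import *
def circ(x,y,z,r): a=np.linspace(0,2*np.pi,40);return np.c_[x+r*np.cos(a),y+r*np.sin(a),0*a+z]
out=[]
for n,off in(('side',np.array([248,298])),('top',np.array([384,208]))):
    im=cv2.imread(f'pics/{n}0.png');f=9
    c=cv2.resize(im[off[1]:off[1]+44,off[0]:off[0]+44],None,fx=f,fy=f,interpolation=cv2.INTER_CUBIC)
    x,y=.4445,-.1945
    for z,r,col in((0,.017,(0,0,255)),(.055,.017,(0,255,0)),(.085,.0095,(255,255,0))):
        cv2.polylines(c,[((proj(n,circ(x,y,z,r))-off+.5)*f-.5).astype(int)],True,col,1)
    out.append(c)
cv2.imwrite('pics/ovb.png',np.hstack(out))
E
```

```text
(no output)
```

View pics/ovb.png

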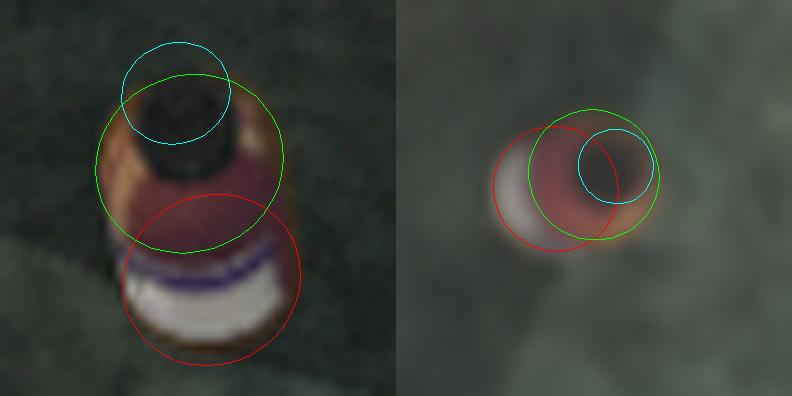

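```bash
python3 - <<'E'
from plan import *
print(atz('side',(222,281),.02),atz('top',(412,265),.02),'teal',atz('top',TA(290,510),.085),atz('side',SA(205,205),.08))
plan((.444,-.194,.16),-.42,grip=.4,n=8)
E
```

```text
[ 0.35544021 -0.1112743   0.02      ] [ 0.35602151 -0.21429643  0.02      ] teal [ 0.4364811  -0.10265065  0.085     ] [ 0.43955607 -0.10748263  0.08      ]
step mm 42.905781531480024 deg 3.1459798836553734 tot d [-0.0659 -0.3365 -0.0153]
[[0.4,-0.0113,0.0524,0.0022,-0.0001,-0.0003,0.0175],[0.4,-0.0084,0.0529,0.0023,-0.0001,-0.0003,0.0175],[0.4,-0.0055,0.0533,0.0023,-0.0001,-0.0003,0.0175],[0.4,-0.0026,0.0535,0.0023,-0.0001,-0.0003,0.0175],[0.4,0.0004,0.0536,0.0023,-0.0001,-0.0003,0.0175],[0.4,0.0033,0.0535,0.0024,-0.0001,-0.0003,0.0175],[0.4,0.0062,0.0532,0.0024,-0.0001,-0.0003,0.0175],[0.4,0.0092,0.0528,0.0024,-0.0001,-0.0003,0.0175]]
```

Call:
servo_tool([
  [0.4, -0.0113, 0.0524, 0.0022, 0, 0, 0.0175],
  [0.4, -0.0084, 0.0529, 0.0023, 0, 0, 0.0175],
  [0.4, -0.0055, 0.0533, 0.0023, 0, 0, 0.0175],
  [0.4, -0.0026, 0.0535, 0.0023, 0, 0, 0.0175],
  [0.4, 0.0004, 0.0536, 0.0023, 0, 0, 0.0175],
  [0.4, 0.0033, 0.0535, 0.0024, 0, 0, 0.0175],
  [0.4, 0.0062, 0.0532, 0.0024, 0, 0, 0.0175],
  [0.4, 0.0092, 0.0528, 0.0024, 0, 0, 0.0175],
])

```text
t: 12.7
tcp_pos: [0.4409, -0.1967, 0.1542]
ee_rot: [[0.912, -0.41, 0.002], [-0.41, -0.912, -0.001], [0.002, 0.0, -1.0]]
force: [0.3, 0.3, -0.2]
opening: 0.0601
```

```bash
python3 - <<'E'
from plan import *
s=state();print(s['tcp_pos'],s['opening'],s['force'])
plan((.444,-.194,.110),-.42,grip=.4,n=8)
im=vision.grab_frame('side');cv2.imwrite('pics/side10.png',cv2.resize(im[200:350,200:350],None,fx=4,fy=4,interpolation=cv2.INTER_CUBIC))
im=vision.grab_frame('top');cv2.imwrite('pics/top10.png',cv2.resize(im[150:250,200:440],None,fx=3.2,fy=3.2,interpolation=cv2.INTER_CUBIC))
E
```

```text
[ 0.44088791 -0.19672403  0.154191  ] 0.06005363513927367 [ 0.28454277  0.25803787 -0.16835739]
step mm 5.5480153984279195 deg 0.0260450613123049 tot d [ 0.0031  0.0027 -0.0442]
[[0.4,0.0003,-0.0006,0.0069,0,-0.0001,-0.0001],[0.4,0.0003,-0.0006,0.0069,0,-0.0001,-0.0001],[0.4,0.0003,-0.0006,0.0069,0,-0.0001,-0.0001],[0.4,0.0003,-0.0006,0.0069,0,-0.0001,-0.0001],[0.4,0.0003,-0.0006,0.0069,0,-0.0001,-0.0001],[0.4,0.0003,-0.0006,0.0069,0,-0.0001,-0.0001],[0.4,0.0003,-0.0006,0.0069,0,-0.0001,-0.0001],[0.4,0.0003,-0.0006,0.0069,0,-0.0001,-0.0001]]
```

View pics/side10.png

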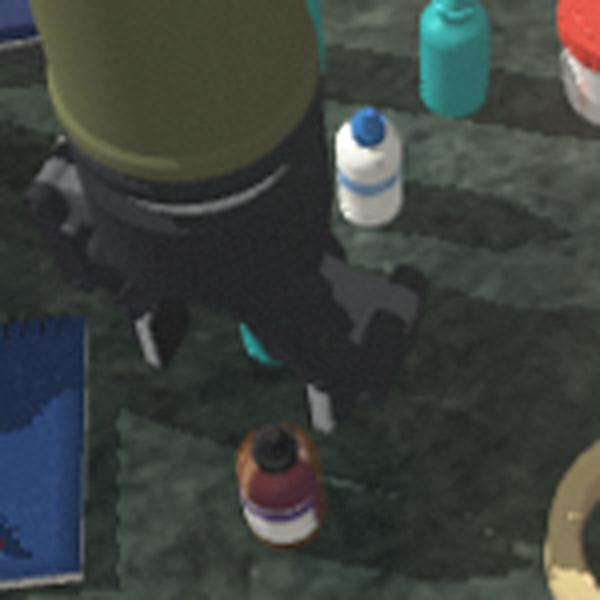

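View pics/top10.png

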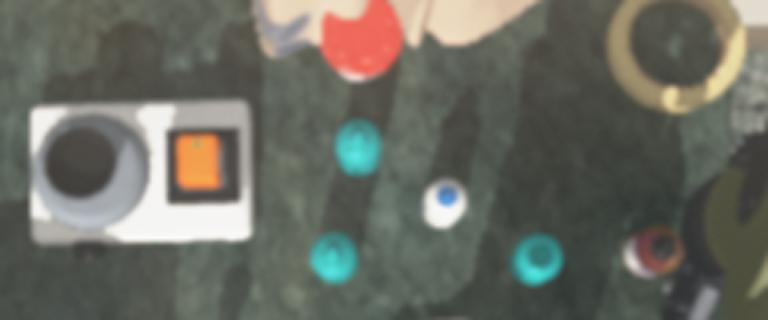

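Call:
servo_tool([
  [0.4, 0, 0, 0.0075, 0, 0, 0],
  [0.4, 0, 0, 0.0075, 0, 0, 0],
  [0.4, 0, 0, 0.0075, 0, 0, 0],
  [0.4, 0, 0, 0.0075, 0, 0, 0],
  [0.4, 0, 0, 0.0075, 0, 0, 0],
  [0.4, 0, 0, 0.0075, 0, 0, 0],
  [0.4, 0, 0, 0.0075, 0, 0, 0],
  [0.4, 0, 0, 0.0075, 0, 0, 0],
])

```text
t: 13.8
tcp_pos: [0.4407, -0.1954, 0.1045]
ee_rot: [[0.912, -0.409, -0.0], [-0.409, -0.912, -0.0], [-0.0, 0.0, -1.0]]
force: [0.0, -0.1, 0.2]
opening: 0.0601
```

```bash
python3 - <<'E'
from plan import *
s=state();print(s['tcp_pos'],s['opening'],s['force'])
plan((.444,-.194,.041),-.42,grip=.4,n=7)
im=vision.grab_frame('side');cv2.imwrite('pics/side11.png',cv2.resize(im[220:350,200:330],None,fx=4.5,fy=4.5,interpolation=cv2.INTER_CUBIC))
E
```

```text
[ 0.4406704  -0.19543144  0.104464  ] 0.06005209977046332 [ 0.02705706 -0.10469531  0.15586554]
step mm 9.081057308141075 deg 0.011979810909763104 tot d [ 0.0033  0.0014 -0.0635]
[[0.4,0.0004,-0.0005,0.0113,0,0,-0.0001],[0.4,0.0004,-0.0005,0.0113,0,0,-0.0001],[0.4,0.0004,-0.0005,0.0113,0,0,-0.0001],[0.4,0.0004,-0.0005,0.0113,0,0,-0.0001],[0.4,0.0004,-0.0005,0.0113,0,0,-0.0001],[0.4,0.0004,-0.0005,0.0113,0,0,-0.0001],[0.4,0.0004,-0.0005,0.0113,0,0,-0.0001]]
```

View pics/side11.png

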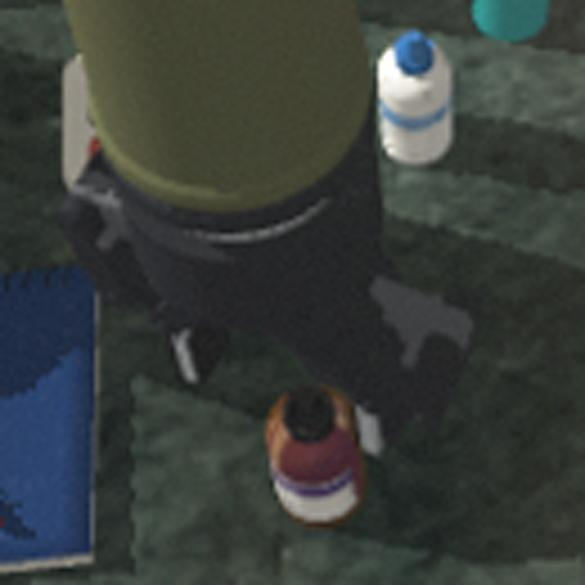

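```bash
python3 - <<'E'
from h import *
np.set_printoptions(precision=4,suppress=True)
g=lambda q:(q-np.array([200,220])+.5)*4.5-.5
R=np.array(state()['ee_rot']);p=np.array(state()['tcp_pos'])
for a in(-1,0,1):
  for zz in(.1045,.0875,.095): print(a,zz,g(proj('side',[[*(p+R[:,0]*a*.030)[:2],zz]])))
print('cap',g(proj('side',[[.444,-.194,.085]])),'foot',g(proj('side',[[.444,-.194,.0]])))
S=lambda x,y:cr(x,y,4.5,200,220)
print(atz('side',S(308,400),.085),atz('side',S(308,432),.07),atz('side',S(318,505),0.0))
E
```

```text
-1 0.1045 [[208.6374 344.8831]]
-1 0.0875 [[214.3269 366.0434]]
-1 0.095 [[211.8433 356.8055]]
0 0.1045 [[286.4896 375.6431]]
0 0.0875 [[290.7701 396.4304]]
0 0.095 [[288.9017 387.3562]]
1 0.1045 [[365.8444 407.0316]]
1 0.0875 [[368.6624 427.4281]]
1 0.095 [[367.4325 418.5254]]
cap [[302.3914 395.9855]] foot [[320.5216 488.9642]]
[ 0.446  -0.1956  0.085 ] [ 0.445  -0.2009  0.07  ] [ 0.4432 -0.2003  0.    ]
```

Call:
servo_tool([
  [0.4, 0.0022, -0.0016, 0, 0, 0, 0],
  [0.4, 0.0022, -0.0016, 0.005, 0, 0, 0],
  [0.4, 0, 0, 0.0125, 0, 0, 0],
  [0.4, 0, 0, 0.0125, 0, 0, 0],
  [0.4, 0, 0, 0.0125, 0, 0, 0],
  [0.4, 0, 0, 0.0125, 0, 0, 0],
  [0.4, 0, 0, 0.0125, 0, 0, 0],
  [0.4, 0, 0, 0.0115, 0, 0, 0],
])

```text
t: 14.85
tcp_pos: [0.4449, -0.1944, 0.0409]
ee_rot: [[0.913, -0.409, -0.0], [-0.409, -0.913, 0.0], [-0.0, 0.0, -1.0]]
force: [-0.4, -0.9, 0.2]
opening: 0.0598
```

```bash
python3 - <<'E'
from plan import *
s=state();print(s['tcp_pos'],s['opening'],s['force'])
im=vision.grab_frame('side');cv2.imwrite('pics/side12.png',cv2.resize(im[220:350,200:330],None,fx=4.5,fy=4.5,interpolation=cv2.INTER_CUBIC))
E
```

```text
[ 0.44487936 -0.19443228  0.04093475] 0.05979088179473545 [-0.43793014 -0.8873959   0.18955555]
```

View pics/side12.png

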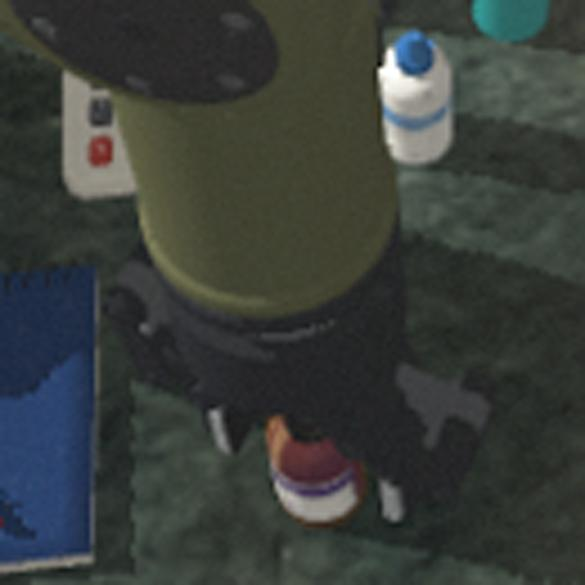

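Call:
servo_tool([
  [-0.3, 0, 0, 0, 0, 0, 0],
  [-0.8, 0, 0, 0, 0, 0, 0],
  [-0.8, 0, 0, 0, 0, 0, 0],
  [-0.8, 0, 0, 0, 0, 0, 0],
  [-0.8, 0, 0, 0, 0, 0, 0],
  [-0.8, 0, 0, -0.005, 0, 0, 0],
  [-0.8, 0, 0, -0.015, 0, 0, 0],
  [-0.8, 0, 0, -0.02, 0, 0, 0],
], force=45)

```text
t: 15.9
tcp_pos: [0.4449, -0.1944, 0.0746]
ee_rot: [[0.913, -0.409, -0.0], [-0.409, -0.913, 0.0], [-0.0, 0.0, -1.0]]
force: [-0.7, -0.2, -0.0]
opening: 0.0322
```

```bash
python3 - <<'E'
from plan import *
s=state();print(s['tcp_pos'],s['opening'],s['force'])
im=vision.grab_frame('side');cv2.imwrite('pics/side13.png',cv2.resize(im[220:350,200:330],None,fx=4.5,fy=4.5,interpolation=cv2.INTER_CUBIC))
plan((.45,-.15,.19),-.42,grip=-.8,n=8)
E
```

```text
[ 0.44487044 -0.1943869   0.07457243] 0.032186505543885455 [-0.67421212 -0.15053225 -0.04540368]
step mm 15.217505730914118 deg 0.03006236036269959 tot d [0.0034 0.0451 0.113 ]
[[-0.8,-0.0023,-0.0066,-0.0177,0,-0.0002,-0],[-0.8,-0.0023,-0.0066,-0.0177,0,-0.0002,-0],[-0.8,-0.0023,-0.0066,-0.0177,0,-0.0002,-0],[-0.8,-0.0023,-0.0066,-0.0177,0,-0.0002,-0],[-0.8,-0.0024,-0.0066,-0.0177,0,-0.0002,-0],[-0.8,-0.0024,-0.0067,-0.0177,0,-0.0002,-0],[-0.8,-0.0024,-0.0067,-0.0177,0,-0.0002,-0],[-0.8,-0.0024,-0.0067,-0.0177,0,-0.0002,-0]]
```

View pics/side13.png

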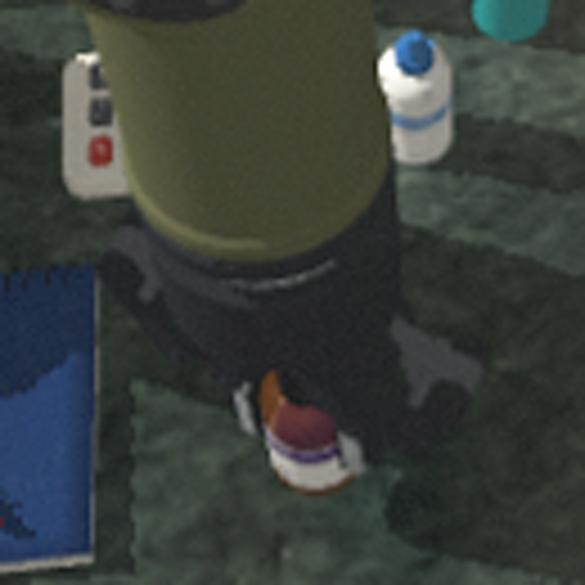

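```bash
python3 - <<'E'
from h import *
np.set_printoptions(precision=1,suppress=True)
g=lambda q:(q-np.array([200,220])+.5)*4.5-.5
s=state();R=np.array(s['ee_rot']);p=np.array(s['tcp_pos'])
for b in(0,.011):
  for z in(0,.012,.017,.025): print('R tip',b,z,g(proj('side',[p+R@[.020,b,z]]))[0],'L',g(proj('side',[p+R@[-.020,b,z]]))[0])
for z in(.0336,.0386): print('foot front',g(proj('side',[[p[0],p[1]-.017,z]])))
E
```

```text
R tip 0 0 [362.6 428.6] L [260.7 388.2]
R tip 0 0.012 [364.7 442.3] L [264.1 402.3]
R tip 0 0.017 [365.6 448. ] L [265.5 408.1]
R tip 0 0.025 [366.9 456.9] L [267.7 417.2]
R tip 0.011 0 [349.2 456.3] L [246.6 415.2]
R tip 0.011 0.012 [351.5 469.9] L [250.2 429.1]
R tip 0.011 0.017 [352.4 475.4] L [251.7 434.8]
R tip 0.011 0.025 [353.9 484.1] L [254.  443.8]
foot front [[319.2 501.4]]
foot front [[318.1 496.2]]
```

```bash
python3 - <<'E'
from plan import *
plan((.455,-.06,.19),-.28,grip=-.8,n=8)
c,q=np.cos(-.28),np.sin(-.28)
plan((.505,.225,.17),.02,grip=-.8,n=8,p0=np.array([.455,-.06,.19]),R0=np.array([[c,q,0],[q,-c,0],[0,0,-1.]]))
E
```

```text
step mm 22.04377723543199 deg 1.0118974877980336 tot d [0.0084 0.1351 0.113 ]
[[-0.8,-0.0074,-0.0198,-0.0177,0,-0.0002,-0.0056],[-0.8,-0.007,-0.0199,-0.0177,0,-0.0002,-0.0056],[-0.8,-0.0067,-0.02,-0.0177,0,-0.0002,-0.0056],[-0.8,-0.0063,-0.0202,-0.0177,0,-0.0002,-0.0056],[-0.8,-0.006,-0.0203,-0.0177,0,-0.0002,-0.0056],[-0.8,-0.0056,-0.0204,-0.0177,0,-0.0002,-0.0056],[-0.8,-0.0053,-0.0205,-0.0177,0,-0.0002,-0.0056],[-0.8,-0.0049,-0.0206,-0.0177,0,-0.0002,-0.0056]]
step mm 36.255387530682945 deg 2.1485917317405874 tot d [ 0.05   0.285 -0.02 ]
[[-0.8,-0.0048,-0.045,0.0031,0,0,-0.0119],[-0.8,-0.0031,-0.0451,0.0031,0,0,-0.0119],[-0.8,-0.0014,-0.0452,0.0031,0,0,-0.0119],[-0.8,0.0003,-0.0452,0.0031,0,0,-0.0119],[-0.8,0.002,-0.0452,0.0031,0,0,-0.0119],[-0.8,0.0037,-0.0451,0.0031,0,0,-0.0119],[-0.8,0.0054,-0.0449,0.0031,0,0,-0.0119],[-0.8,0.007,-0.0447,0.0031,0,0,-0.0119]]
```

Call:
servo_tool([
  [-0.8, 0, 0, -0.03, 0, 0, -0.0056],
  [-0.8, 0, 0, -0.04, 0, 0, -0.0056],
  [-0.8, -0.006, -0.018, -0.04, 0, 0, -0.0056],
  [-0.8, -0.008, -0.028, -0.03, 0, 0, -0.0056],
  [-0.8, -0.008, -0.028, 0, 0, 0, -0.0056],
  [-0.8, -0.008, -0.028, 0, 0, 0, -0.0056],
  [-0.8, -0.008, -0.03, 0, 0, 0, -0.0056],
  [-0.8, -0.007, -0.03, 0, 0, 0, -0.0056],
])

```text
t: 16.95
tcp_pos: [0.4536, -0.0584, 0.1849]
ee_rot: [[0.961, -0.275, -0.001], [-0.275, -0.961, 0.0], [-0.001, 0.0, -1.0]]
force: [0.5, -0.3, -0.7]
opening: 0.0323
```

Call:
servo_tool([
  [-0.8, -0.0048, -0.045, 0.003, 0, 0, -0.0119],
  [-0.8, -0.0031, -0.0451, 0.003, 0, 0, -0.0119],
  [-0.8, -0.0014, -0.0452, 0.003, 0, 0, -0.0119],
  [-0.8, 0.0003, -0.0452, 0.003, 0, 0, -0.0119],
  [-0.8, 0.002, -0.0452, 0.003, 0, 0, -0.0119],
  [-0.8, 0.0037, -0.0451, 0.003, 0, 0, -0.0119],
  [-0.8, 0.0054, -0.0449, 0.003, 0, 0, -0.0119],
  [-0.8, 0.007, -0.0447, 0.003, 0, 0, -0.0119],
])

```text
t: 17.95
tcp_pos: [0.504, 0.2268, 0.166]
ee_rot: [[1.0, 0.02, -0.001], [0.02, -1.0, 0.0], [-0.001, -0.0, -1.0]]
force: [0.9, -1.0, -1.1]
opening: 0.0327
```

```bash
python3 - <<'E'
from plan import *
im=vision.grab_frame('side');im=vision.grab_frame('side')
s=state();print(s['t'],s['tcp_pos'],s['opening'],s['force'])
cv2.imwrite('pics/side14.png',cv2.resize(im[50:180,240:370],None,fx=4.5,fy=4.5,interpolation=cv2.INTER_CUBIC))
plan((.5053,.2255,.125),.02,grip=-.8,n=8)
E
```

```text
18.05 [0.50292897 0.23072114 0.16602541] 0.032605581891080246 [ 0.02005259  0.30967116 -1.02827589]
step mm 5.178027862331373 deg 0.05326233710660035 tot d [ 0.0024 -0.0052 -0.041 ]
[[-0.8,0.0004,0.0009,0.0064,-0.0002,0.0001,0.0002],[-0.8,0.0004,0.0008,0.0064,-0.0002,0.0001,0.0002],[-0.8,0.0004,0.0008,0.0064,-0.0002,0.0001,0.0002],[-0.8,0.0004,0.0008,0.0064,-0.0002,0.0001,0.0002],[-0.8,0.0004,0.0008,0.0064,-0.0002,0.0001,0.0002],[-0.8,0.0004,0.0008,0.0064,-0.0002,0.0001,0.0002],[-0.8,0.0004,0.0008,0.0064,-0.0002,0.0001,0.0002],[-0.8,0.0004,0.0008,0.0064,-0.0002,0.0001,0.0002]]
```

View pics/side14.png

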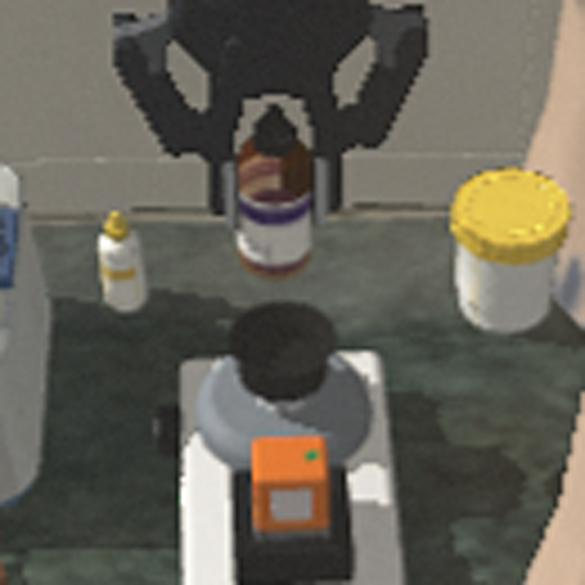

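Call:
servo_tool([
  [-0.8, 0.0004, 0.0008, 0.0056, 0, 0, 0],
  [-0.8, 0.0004, 0.0008, 0.0056, 0, 0, 0],
  [-0.8, 0.0004, 0.0008, 0.0056, 0, 0, 0],
  [-0.8, 0.0004, 0.0008, 0.0056, 0, 0, 0],
  [-0.8, 0.0004, 0.0008, 0.0056, 0, 0, 0],
  [-0.8, 0.0004, 0.0008, 0.0056, 0, 0, 0],
  [-0.8, 0.0004, 0.0008, 0.0056, 0, 0, 0],
  [-0.8, 0.0004, 0.0008, 0.0056, 0, 0, 0],
])

```text
t: 19.05
tcp_pos: [0.5071, 0.2197, 0.1303]
ee_rot: [[1.0, 0.019, -0.0], [0.019, -1.0, -0.0], [-0.0, 0.0, -1.0]]
force: [-0.5, -0.6, -1.1]
opening: 0.0325
```

```bash
python3 - <<'E'
from plan import *
im=vision.grab_frame('side')
s=state();print(s['t'],s['tcp_pos'],s['opening'],s['force'])
cv2.imwrite('pics/side15f.png',im)
f=5.4;off=np.array([250,60]);c=cv2.resize(im[60:170,250:360],None,fx=f,fy=f,interpolation=cv2.INTER_CUBIC)
def circ(x,y,z,r): a=np.linspace(0,2*np.pi,40);return np.c_[x+r*np.cos(a),y+r*np.sin(a),0*a+z]
x,y,z=s['tcp_pos']
for q,col in((circ(.5055,.2255,.08,.024),(0,255,255)),(circ(x,y,z-.041,.017),(0,255,0))):
    cv2.polylines(c,[((proj('side',q)-off+.5)*f-.5).astype(int)],True,col,1)
cv2.imwrite('pics/side15.png',c)
E
```

```text
19.1 [0.50683467 0.21944236 0.12968119] 0.032653246861235295 [ 0.81663875  0.13965584 -0.64922168]
```

View pics/side15.png

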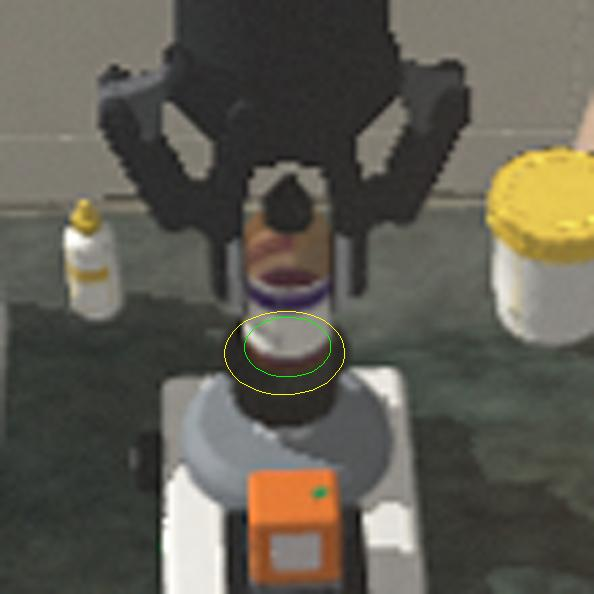

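Call:
servo_tool([
  [-0.8, -0.0006, -0.0025, 0, 0, 0, 0],
  [-0.8, -0.0006, -0.0025, 0, 0, 0, 0],
  [-0.8, -0.0005, -0.0025, 0, 0, 0, 0],
  [-0.8, 0, 0, 0, 0, 0, 0],
  [-0.8, 0, 0, 0.004, 0, 0, 0],
  [-0.8, 0, 0, 0.004, 0, 0, 0],
  [-0.8, 0, 0, 0, 0, 0, 0],
  [-0.8, 0, 0, 0, 0, 0, 0],
])

```text
t: 20.1
tcp_pos: [0.5056, 0.2257, 0.1241]
ee_rot: [[1.0, 0.018, -0.0], [0.018, -1.0, -0.0], [-0.0, 0.0, -1.0]]
force: [0.7, 0.0, -0.7]
opening: 0.0322
```

```bash
python3 - <<'E'
from plan import *
im=vision.grab_frame('side')
s=state();print(s['t'],s['tcp_pos'],s['opening'],s['force'])
f=5.4;c=cv2.resize(im[60:170,250:360],None,fx=f,fy=f,interpolation=cv2.INTER_CUBIC)
cv2.imwrite('pics/side16.png',c)
E
```

```text
20.15 [0.5056804  0.2257251  0.12421896] 0.03225619039181435 [0.18195665 0.41412696 0.43400905]
```

View pics/side16.png

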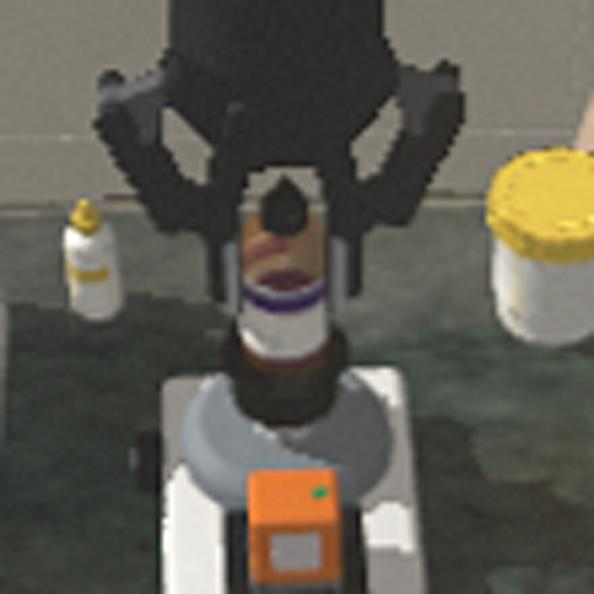

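Call:
servo_tool([
  [-0.8, 0.0006, 0, 0.0028, 0, 0, 0],
  [-0.8, 0, 0, 0.0028, 0, 0, 0],
  [-0.8, 0, 0, 0.0028, 0, 0, 0],
  [-0.8, 0, 0, 0.0028, 0, 0, 0],
  [-0.8, 0, 0, 0.0028, 0, 0, 0],
  [-0.8, 0, 0, 0.0028, 0, 0, 0],
  [-0.8, 0, 0, 0.0028, 0, 0, 0],
  [-0.8, 0, 0, 0.0028, 0, 0, 0],
])

```text
t: 21.15
tcp_pos: [0.5061, 0.2257, 0.1061]
ee_rot: [[1.0, 0.019, 0.0], [0.019, -1.0, -0.0], [0.0, 0.0, -1.0]]
force: [-0.1, -0.0, 0.0]
opening: 0.0327
```

```bash
python3 - <<'E'
from plan import *
im=vision.grab_frame('side')
s=state();print(s['t'],s['tcp_pos'],s['opening'],s['force'],s['ft_torque'])
f=5.4;c=cv2.resize(im[60:170,250:360],None,fx=f,fy=f,interpolation=cv2.INTER_CUBIC)
cv2.imwrite('pics/side17.png',c)
E
```

```text
21.2 [0.50594634 0.22564946 0.10582517] 0.032272857067982316 [ 0.40022439 -0.84777757 -1.36085312] [-0.018659    0.01826887  0.01405539]
```

View pics/side17.png

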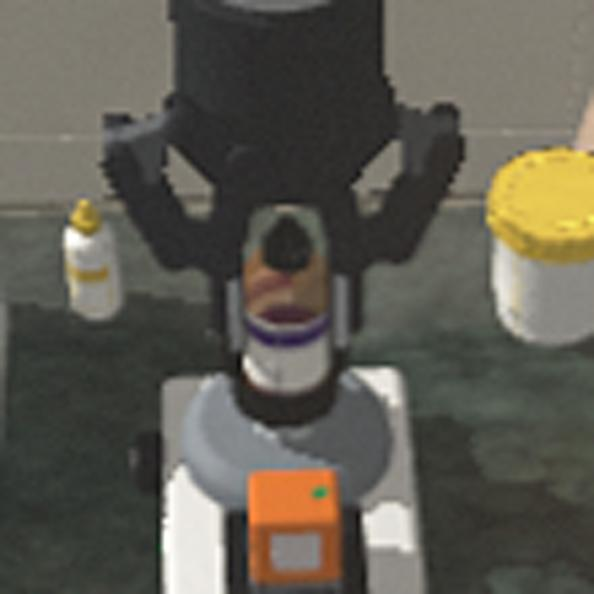

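Call:
servo_tool([
  [-0.8, 0, 0, 0.001, 0, 0, 0],
  [-0.8, 0, 0, 0.001, 0, 0, 0],
  [-0.8, 0, 0, 0.001, 0, 0, 0],
  [-0.8, 0, 0, 0.001, 0, 0, 0],
  [-0.8, 0, 0, 0.001, 0, 0, 0],
  [-0.8, 0, 0, 0.001, 0, 0, 0],
  [-0.8, 0, 0, 0, 0, 0, 0],
  [-0.8, 0, 0, 0, 0, 0, 0],
])

```text
t: 22.2
tcp_pos: [0.5062, 0.2258, 0.1016]
ee_rot: [[1.0, 0.018, 0.0], [0.018, -1.0, -0.0], [0.0, 0.0, -1.0]]
force: [-1.0, -0.8, 3.8]
opening: 0.0324
```

Call:
servo_tool([
  [-0.8, 0, 0, 0.0013, 0, 0, 0],
  [-0.8, 0, 0, 0.0013, 0, 0, 0],
  [-0.8, 0, 0, 0.0013, 0, 0, 0],
  [-0.8, 0, 0, 0.0013, 0, 0, 0],
  [-0.8, 0, 0, 0.0013, 0, 0, 0],
  [-0.8, 0, 0, 0.0013, 0, 0, 0],
  [-0.8, 0, 0, 0, 0, 0, 0],
  [-0.8, 0, 0, 0, 0, 0, 0],
])

```text
t: 23.2
tcp_pos: [0.5062, 0.2258, 0.0954]
ee_rot: [[1.0, 0.019, 0.0], [0.019, -1.0, -0.0], [0.0, 0.0, -1.0]]
force: [-1.5, -0.6, 6.9]
opening: 0.0322
```

```bash
python3 - <<'E'
from plan import *
im=vision.grab_frame('side')
s=state();print(s['t'],s['tcp_pos'],s['opening'],s['force'],s['ft_torque'])
f=5.4;c=cv2.resize(im[60:170,250:360],None,fx=f,fy=f,interpolation=cv2.INTER_CUBIC)
cv2.imwrite('pics/side18.png',c)
E
```

```text
23.25 [0.50621991 0.22579172 0.09545837] 0.032820566049387684 [-1.57206462 -1.27934129  5.56060141] [-1.28858045e-01  3.57241046e-01  2.80582589e-04]
```

View pics/side18.png

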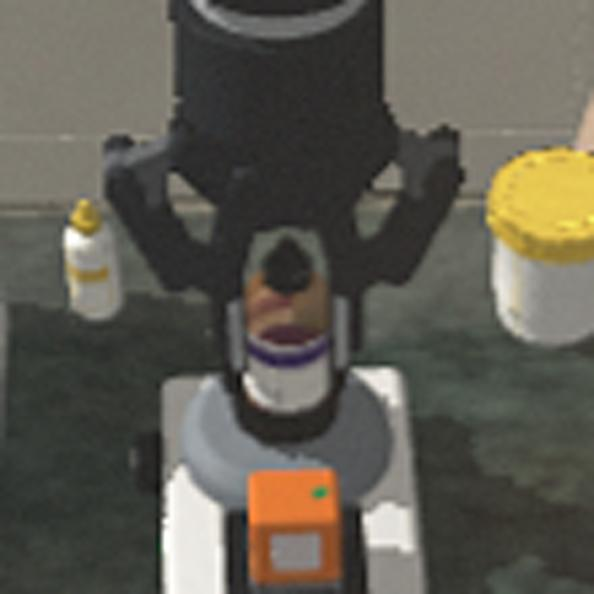

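Call:
servo_tool([
  [-0.8, 0, 0, 0.0008, 0, 0, 0],
  [-0.8, 0, 0, 0.0007, 0, 0, 0],
  [-0.8, 0, 0, 0, 0, 0, 0],
  [-0.8, 0, 0, 0, 0, 0, 0],
  [-0.8, 0, 0, 0, 0, 0, 0],
  [-0.8, 0, 0, 0, 0, 0, 0],
  [-0.8, 0, 0, 0, 0, 0, 0],
  [-0.8, 0, 0, 0, 0, 0, 0],
])

```text
t: 24.25
tcp_pos: [0.5062, 0.2258, 0.0943]
ee_rot: [[1.0, 0.019, 0.0], [0.019, -1.0, -0.0], [0.0, 0.0, -1.0]]
force: [-1.6, -1.0, 5.4]
opening: 0.032
```

```bash
python3 - <<'E'
from plan import *
im=vision.grab_frame('side');s=state();print(s['t'],s['tcp_pos'],s['force'])
cv2.imwrite('pics/side19.png',im)
s=state();vision.grab_frame('top');s=state();print(s['t'],s['tcp_pos'],s['opening'],s['force'],s['ft_torque'])
E
```

```text
24.3 [0.50620373 0.22584157 0.09433351] [-2.21016899 -0.67842013  7.06265605]
24.35 [0.50622539 0.22582888 0.09434735] 0.032143036575365554 [-2.4355258  -0.43222346  5.84468153] [-0.11873154  0.46338132 -0.06838869]
```

View pics/side19.png

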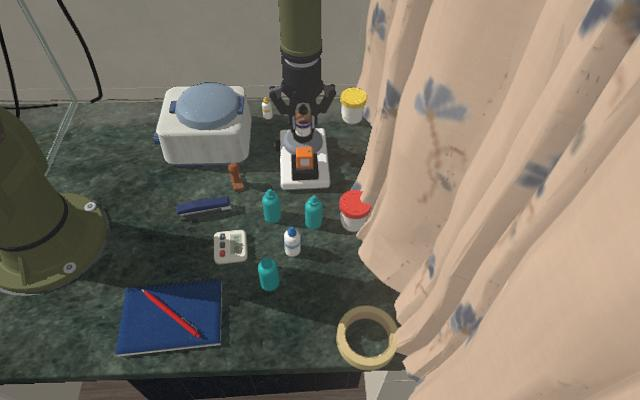

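```bash
python3 - <<'E'
import cv2,numpy as np
a=cv2.imread('pics/side19.png')
c=cv2.resize(a[60:170,250:360],None,fx=5.4,fy=5.4,interpolation=cv2.INTER_CUBIC)
o=[cv2.imread(f'pics/side{k}.png')[200:470,180:400] for k in(17,18)]+[c[200:470,180:400]]
cv2.imwrite('pics/cmp.png',cv2.resize(np.hstack(o),(790,324)))
E
```

```text
(no output)
```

View pics/cmp.png

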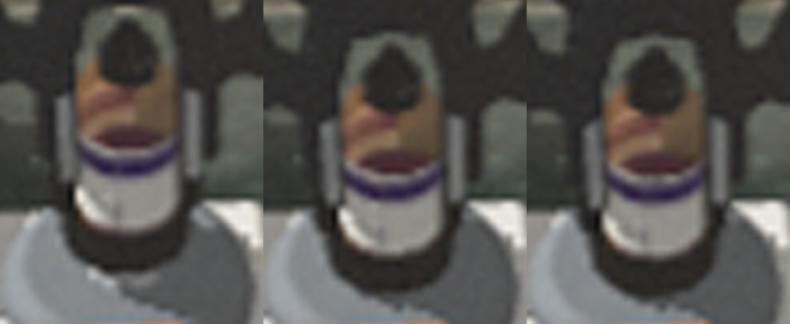

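```bash
python3 - <<'E'
from station import robot,state
print(robot.close_job()); s=state();print(s['t'],s['tcp_pos'],s['force'])
E
```

```text
the job is handed in; nothing more can be done
None
the job is handed in; nothing more can be done
```

I plugged the orange relay into the socket and let go. I then set the brown bottle in the sprung cup and handed the job in at about t = 24.4 s with the bottle still held pressed down. Handing in reports no verdict, so these are my own last checks:

- **Relay:** it stopped firmly with about 12 N of push, at the height expected for full depth. After I let go, its outline lined up in the side picture with a fully seated module at about (0.507, 0.141). I read it as upright and within 1 mm of centre.
- **Bottle:** it stands upright in the cup and did not slip in the grip. The gripper centre was about 1 mm from my estimate of the cup's centre.
- **Cup travel:** it comes to about 9–10 mm by gripper height. The vertical force was noisy, 5.4–7.1 N, and did not clearly rise over the last 1 mm of push. Those readings still fit roughly 8–9 mm of travel.
- **Contact with the mixer:** the fingertips were about 5–7 mm above the cup rim and turret by calculation. I could not see this gap clearly, because the dark rim and fingers merge in the picture.
- **Side force:** a force of about 2 N along −x showed while pressing. A similar ratio appeared when I pushed the relay in, so I took it as a load effect and not contact with the mixer.
- **White bottle:** I did not touch it, and the last picture shows it where it started.

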